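Turn the amplifier to its stop bar and hang the work lamp on the balanced arm

ROBOT

A 6-joint arm with a two-finger parallel gripper is mounted at the origin on the work surface. World frame = base frame: x ahead of the robot, y to its left, z up, the work surface at z = 0. Lengths are in m, angles in rad, forces in N, time in s.
With the tool pointing down it reaches from about 0.325 to 0.775 m from the base axis. Payload 5.5 kg.
Tool frame: the origin (TCP) lies midway between the tips of the shut fingers; the grasp point (between the pads) lies 19 mm behind it; z points along the fingers, x is the direction in which the jaws open and shut, and the axes are right-handed (so a half turn about z gives the same grasp; the last joint's range is limited). The gripper opens to 85 mm and grips with 20 to 120 N. Pads are 22 mm wide; open, the fingers measure 114 mm over their backs; the gripper's body (76 mm by 85 mm) begins 54 mm behind the grasp point. The pads swing forward as they close: fully open they stand 13 mm farther back than shut.
Start: joints at [1.225, 0.091, 1.231, -0, 1.82, -0.057], TCP at [0.171, 0.575, 0.231] pointing down, gripper open.
Joint ranges: [-2.87, 2.87], [-0.86, 2.18], [0.17, 2.46], [-1.51, 4.65], [0.06, 2.69], [-2.65, 2.65]. Speed limits (rad/s): [2.57, 2.57, 3.01, 3.14, 3.14, 3.14].

INTERFACE

Orientations are given as a rotation vector (axis times angle).
In Python, from bench import * gives the robot as it stands.
- The arm moves only by the tool drive_tool, never from a script. Its argument "increments" is a list of rows, each a list of 3 entries, a list of its own where there are three numbers: the shift along the tool's x, y, z scaled (see below), then the turn about the tool's z scaled (see below), then the opening, from 0 (shut) to 1 (fully open). In form: [[[dx, dy, dz], spin, hand], ...]. A call has 1 to 12 rows; each row shifts and turns the commanded pose from where the row before left it, along the tool's axes as they then stand; what a row does not reach is not made up. The controller multiplies each number of a shift by 0.25 m and each number of a turn by 2 rad. A row lasts 1/12 s, in which the tool goes at most 41.7 mm and 7.16 degrees, less where a joint would pass 70% of its speed; a pose out of reach is approached as far as the arm can. A call with a number of a shift or a turn outside -1 to 1 is refused whole. A call with a gripper value outside its range is refused whole. The fingers move at their own pace and stop on an object; "grip_force" is the grip in N (left out, the last holds). Time passes only in rows, so rows that do not move let the fingers close. It gives the time, the measured TCP pose, the force and the opening at its end, in the units of the state.
- sense(): the state, without advancing time (a new reading comes with each control period).
- grab_frame(name): name is "scene" or "side" or "wrist"; returns the picture (400x640x3 uint8, red, green, blue); there is no depth.
- camera_model(name): a dict with "fov_y" (degrees; the focal length in pixels is half the picture's height over the tangent of half this angle, whatever the lens; pixels are square), "cx", "cy" (the principal point, pixels), "eye" and "attitude" of the camera in the world. Camera axes: x right, y up, looking along -z (the intrinsics and any distortion apply to the point x, -y, -z); pixel columns grow to the right and rows downward; lengths in m; the calibration is good to about 2 mm. The wrist camera is an equidistant fisheye: a pixel r from the principal point sees the ray r / f radians off the axis. A picture is of the moment at which its call begins: read the wrist's pose just before it. camera_model takes no time and is no camera call; for the wrist camera it gives the pose at the moment of the call.
- sign_off(): hands the job in, once; it reports no verdict.
The state is a dict: "time": time; "joint_positions": joint angles; "joint_velocities": joint speeds; "effort": joint torques, N m; "tool_pos": TCP position; "tool_rot": TCP orientation; "contact_force": force on the tool from outside, world axes, zero at the start; "wrist_torque": the same for the moment, N m; "width": finger opening in m.
Only numpy, scipy, OpenCV 4.12 (cv2) and the standard library are available. Lean on these libraries where they do the work, as an engineer would, in place of code of your own. Each camera call takes 0.05 s, during which the arm holds its last target.

TASK

Make the amplifier ready for repair: push the free corner of the dark amplifier box clockwise (seen from above) through a quarter turn about the ear whose foot sits in the small cup, keeping that foot in the cup, until its long socket panel lies square along the low stop bar. Then hang the work lamp by its wire eye on the hook of the spring-balanced arm: keep hold of it while the arm sinks, let go only once the arm carries it and has settled, and leave the lamp hanging quietly. Leave the spray can, the jar, the meter and the screwdriver where they are.

Things in the scene. Friction and masses are not known exactly. Their poses are not given: they have to be found in the camera images.
- chassis: Dark steel amplifier box, 0.6-1.0 kg, vented closed top. Origin: bench level, under the foot (diameter 20 mm) of the steel ear at one corner; that foot stands in the turnstop's cup, 3 mm play. Own axes: box x 12 to 192, y 12 to 142, z 14 to 76 mm (z up), on 14 mm feet; slides at a few newtons. Starts within 0.15 rad of the turnstop's yaw and must end 90 degrees clockwise of it.
- chassis_panel (a point): Middle of the socket panel, the long side at the box's y = 12 mm. Its brass sockets stick out 4 mm at height 55 mm (above the stop bar). At the start it faces to the robot's right (-y); when turned it faces the robot.
- chassis_corner (a point): The free upright corner edge of the box, diagonally opposite the ear, at mid height (192, 142, 45 mm in the box's axes): the corner to push round, on the side face at the box's y = 142 mm.
- turnstop: Fixed to the bench. Origin: bench level, centre of a steel cup ring (34 mm outside, 26 mm inside, 9 mm high) holding the ear's foot. Its aluminium stop bar, 22 mm high, 12 mm thick, runs along its y from -40 to -190 mm; working face at x = +10 mm, looking to +x. The turned box fills its x 12 to 142 mm, y -12 to -192 mm, 2 mm clear of the bar (play: 0 to 5 mm).
- lamp: Cordless lamp, 0.28-0.42 kg, standing upright on its bell. Origin: underside centre, z up. Bell radius 37 mm narrowing to 13 mm at height 46 mm; black grip block at height 46 to 118 mm, 26 mm along x, 24 mm along y; on top a wire eye in the y-z plane: wire 6 mm, opening 30 mm wide, 47 mm high, outside 42 mm wide, top at 171 mm. Half a turn makes no difference.
- lamp_eye (a point): Underside of the top wire of the lamp's eye, 165 mm above the lamp's underside: the point that rests in the hook.
- lamp_grip (a point): Middle of the lamp's grip block, 85 mm above the lamp's underside. A tool held upright here would hit hook and beam when hanging; lean it back by about 40 degrees, pinching the block across the lamp's y.
- stand: Fixed stand of the balanced arm. Origin: bench level, centre of its 100 mm square, 16 mm high foot. Post diameter 24 mm, hinge at height 325 mm, top at 345 mm. The arm, an aluminium beam 18 mm wide, 24 mm thick, with a spring on top (32 mm above its axis), reaches 218 mm from the hinge along the stand's -x, over the J-shaped hook below its end.
- hook_seat (a point): Lowest place of the hook, on top of its 8 mm wire, where the eye rests; as the arm sinks it moves down and up to 25 mm to the stand's +x: follow it. Hook in the stand's x-z plane, trough 20 mm long, shank on the post's side. The beam passes 54 mm above. Open tip 14 mm to the stand's -x, 15 mm above the seat: bring the eye, its plane across x, over the tip towards +x about 28 mm above the seat, then lower.
- boom (a joint): Angle of the balanced arm, 0 raised (empty, on its upper stop, sloping up 0.15 rad), growing as it sinks, 0.5 at the lower stop. Spring 1.4 N m/rad, damped: starts to sink at about half the lamp's weight and settles at about 0.1 to 0.4 rad (25 to 85 mm down at the hook, 214 mm from the hinge) under all of it.
- can: Bystander: small white spray can, 48 mm diameter, 120 mm high, origin at its underside centre. Can and jar may change places.
- jar: Bystander: glass screw jar with steel cap, 50 mm diameter, 75 mm high, origin at its underside centre.
- meter: Bystander: grey hand meter lying flat, 70 x 125 x 32 mm, long along its y, origin at its underside centre.
- driver: Bystander: screwdriver lying on the bench, along its x, about 0.14 m long, under 35 mm high.
There are look-alikes about, which are no part of the job. Leave any brown look-alike of the lamp alone.

How it is judged:
By the outcome, as a careful person would: the job done as asked, in the order asked, and still so for the second after the job is handed in, with the robot touching nothing.
It also fails if it takes over 72 s, if anything falls off the work surface, if the arm or the gripper's body presses on something with over 40 N, if the wrist force passes 120 N, or if a joint passes its speed limit or range.

## Working session

There is one attempt and no reset: what is moved stays moved. The work goes in short steps, Python scripts to look and compute and a tool call to move; the robot and the scene stay as the last step left them, time stands still between calls to the robot, and variables do not carry over. Pictures are saved under pics/ and viewed, and the job is handed in when it is done.

Besides the shell and the picture viewer there is one more tool, called after "Emit:" in YAML: its name, and indented under it one key for each argument. drive_tool: Moves the arm, as the interface text tells. Its arguments: {"type":"object","properties":{"increments":{"type":"array","items":{"type":"array"}},"grip_force":{"type":"number"}},"required":["increments"]}

```bash
ls; mkdir -p pics
python3 - <<'E'
from bench import *
import cv2
s=sense();print(s)
for n in("scene","side","wrist"):
    m=camera_model(n);print(n,m)
    im=grab_frame(n);cv2.imwrite(f"pics/a_{n}.png",im[:,:,::-1])
E
```

```text
pics
{'time': 0.0, 'joint_positions': array([ 1.22531394e+00,  9.18879276e-02,  1.23189089e+00, -1.36160545e-06,
        1.81978298e+00, -5.67092734e-02]), 'joint_velocities': array([-0.00088432,  0.00019933, -0.00021425,  0.00108086,  0.00091542,
        0.00087404]), 'effort': array([ 1.23957325e-04, -4.58744752e+01, -4.18011189e+01, -1.49286675e-04,
        1.19543384e-02, -2.14737207e-05]), 'tool_pos': array([0.17077951, 0.57489362, 0.23013063]), 'tool_rot': array([ 2.51708693,  1.87804168, -0.00257793]), 'contact_force': array([-0.35963459,  0.24863927,  0.07098456]), 'wrist_torque': array([-0.04733901, -0.03478672, -0.07111564]), 'width': 0.0853237953858103}
scene {'fov_y': 53.14288041884895, 'cx': 324.03892153728657, 'cy': 201.12485335765223, 'eye': array([ 1.17820596, -0.52565912,  1.26140128]), 'attitude': array([0.61205888, 0.26975211, 0.81626171])}
side {'fov_y': 48.291586036938824, 'cx': 318.97397775017663, 'cy': 202.2116082415761, 'eye': array([ 0.1461038 , -0.64342292,  1.05225922]), 'attitude': array([ 0.74042749, -0.20792166, -0.54437585])}
wrist {'fov_y': 65.70646984690485, 'cx': 317.12841412380266, 'cy': 195.95662091809038, 'eye': array([0.10675317, 0.59394522, 0.37297669]), 'attitude': array([-0.23065275, -0.16933537,  1.27577864])}
```

View pics/a_scene.png

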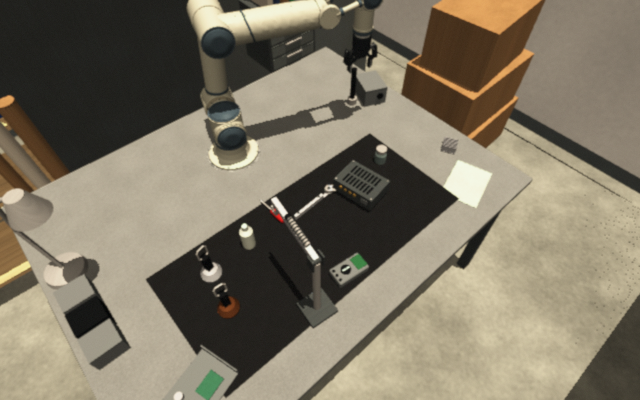

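View pics/a_side.png

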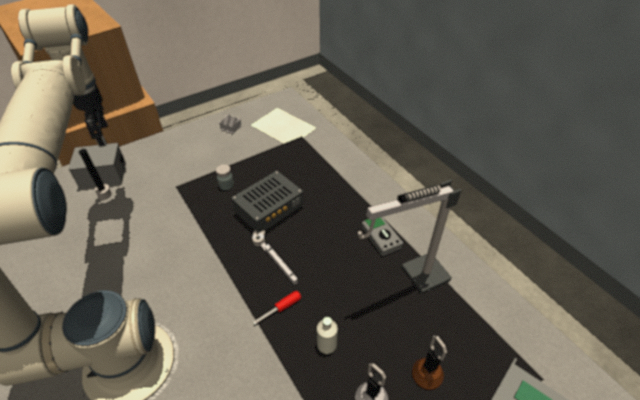

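View pics/a_wrist.png

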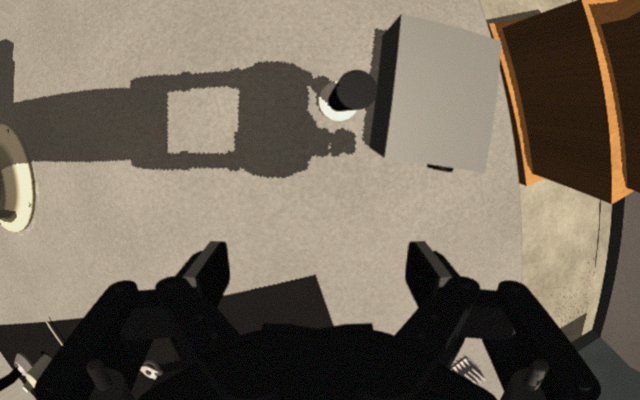

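```bash
cat > h.py <<'E'
from bench import *
import cv2, numpy as np
from scipy.spatial.transform import Rotation as R
def cam(n): 
    m=camera_model(n); f=200/np.tan(np.radians(m["fov_y"]/2)); return m,f,R.from_rotvec(m["attitude"]).as_matrix()
def ray(n,px,c=None):
    m,f,A=c or cam(n); d=np.array([px[0]-m["cx"],px[1]-m["cy"]])/f
    if n=="wrist":
        r=np.hypot(*d); k=np.sin(r)/r if r>1e-9 else 1; v=np.array([d[0]*k,-d[1]*k,-np.cos(r)])
    else: v=np.array([d[0],-d[1],-1.])
    v=A@v; return m["eye"],v/np.linalg.norm(v)
def onz(n,px,z,c=None):
    e,v=ray(n,px,c); return e+v*(z-e[2])/v[2]
def proj(n,P,c=None):
    m,f,A=c or cam(n); q=A.T@(np.asarray(P,float)-m["eye"]); x,y,z=q[0],-q[1],-q[2]
    if n=="wrist":
        r=np.hypot(x,y); t=np.arctan2(r,z); k=t/r if r>1e-9 else 0; return np.array([m["cx"]+f*x*k,m["cy"]+f*y*k])
    return np.array([m["cx"]+f*x/z,m["cy"]+f*y/z])
def tri(a,b):
    (n1,p1),(n2,p2)=a,b; e1,v1=ray(n1,p1); e2,v2=ray(n2,p2)
    t=np.linalg.lstsq(np.stack([v1,-v2],1),e2-e1,rcond=None)[0]
    A,B=e1+t[0]*v1,e2+t[1]*v2; return (A+B)/2,np.linalg.norm(A-B)
def crop(src,x0,y0,x1,y1,k,out):
    im=cv2.imread(src)[y0:y1,x0:x1]; cv2.imwrite(out,cv2.resize(im,None,fx=k,fy=k,interpolation=cv2.INTER_CUBIC))
E
python3 - <<'E'
from h import *
crop("pics/a_scene.png",140,130,300,330,3,"pics/b1.png")
crop("pics/a_scene.png",250,130,400,330,3,"pics/b2.png")
crop("pics/a_side.png",210,150,360,300,4,"pics/b3.png")
crop("pics/a_side.png",300,170,500,400,2.6,"pics/b4.png")
E
```

```text
(no output)
```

View pics/b1.png

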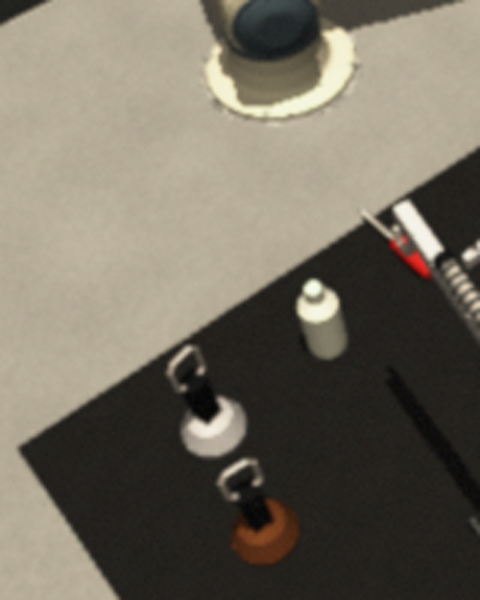

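View pics/b2.png

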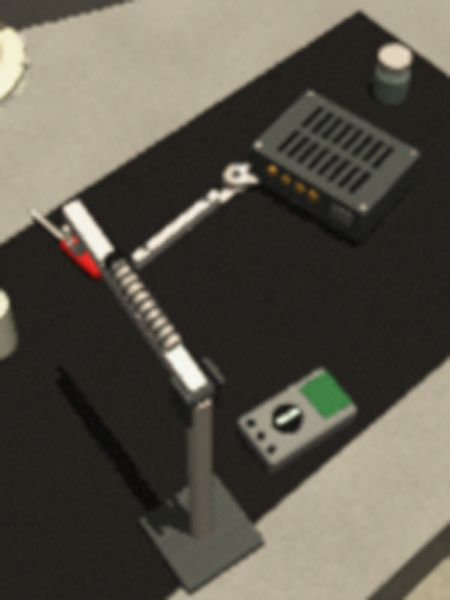

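View pics/b3.png

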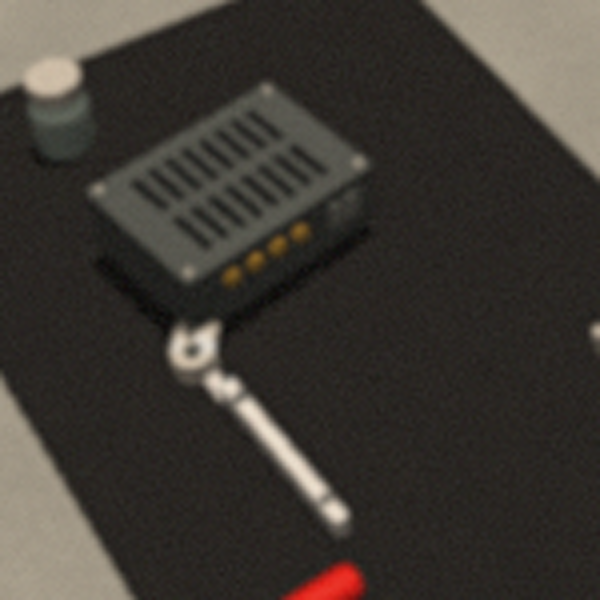

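View pics/b4.png

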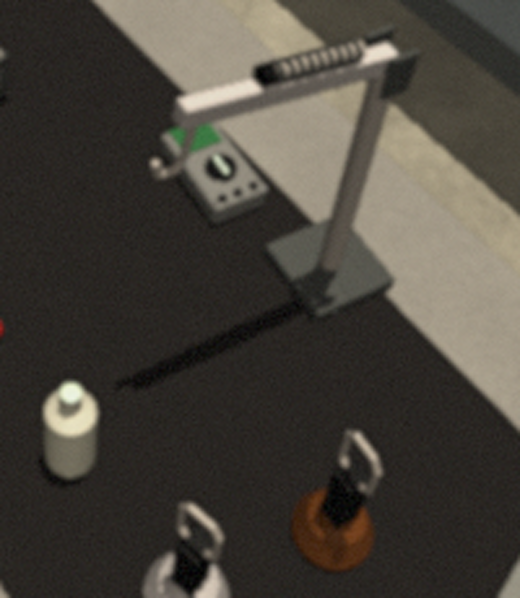

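Run:
```python
from h import *
np.set_printoptions(precision=4,suppress=True)
S=lambda *p:np.array([250,130])+np.array(p)/3
S1=lambda *p:np.array([140,130])+np.array(p)/3
D3=lambda *p:np.array([210,150])+np.array(p)/4
D4=lambda *p:np.array([300,170])+np.array(p)/2.6
for nm,a,b in [("scrA",(312,93),(98,189)),("scrB",(417,153),(266,90)),("scrC",(364,207),(360,162)),("scrD",(257,146),(188,272))]:
    print(nm,tri(("scene",S(*a)),("side",D3(*b))),onz("scene",S(*a),.076)[:2],onz("side",D3(*b),.076)[:2])
print("cup",onz("scene",S(236,176),.009)[:2],onz("side",D3(194,350),.009)[:2])
print("bar far",onz("scene",S(137,256),.02)[:2],onz("side",D3(340,518),.02)[:2])
print("eye",tri(("scene",S1(186,350)),("side",D4(201,515))))
print("beame nd",tri(("scene",S(72,205)),("side",D4(185,105))))
print("beam hinge",tri(("scene",S(195,390)),("side",D4(390,50))))
for p in [(145,520),(190,588),(262,542),(212,490)]: print("foot",onz("scene",S(*p),.016)[:2])
for p in [(325,216),(268,256),(322,314),(392,280)]: print("footS",onz("side",D4(*p),.016)[:2])
print("can top",tri(("scene",S1(313,288)),("side",D4(70,392))))
print("jar top",tri(("scene",S(395,55)),("side",D3(54,77))))
print("hook tip side",onz("side",D4(158,165),.29))
for p in [(318,370),(355,408),(275,467),(240,420)]: print("meter",onz("scene",S(*p),.03)[:2])
print("driver",onz("scene",S(34,212),.012)[:2],onz("scene",S(98,270),.012)[:2])
```

```text
scrA (array([0.4341, 0.3041, 0.072 ]), np.float64(0.0008387710208640419)) [0.4364 0.3018] [0.433  0.2996]
scrB (array([0.598 , 0.3354, 0.0682]), np.float64(0.0007647427620527958)) [0.6016 0.3302] [0.5944 0.3271]
scrC (array([0.6168, 0.2173, 0.0737]), np.float64(0.0001711284904746323)) [0.6179 0.2157] [0.6157 0.2153]
scrD (array([0.4531, 0.1872, 0.0724]), np.float64(0.003621613335500573)) [0.4564 0.183 ] [0.4519 0.1865]
cup [0.4359 0.1661] [0.4409 0.1711]
bar far [ 0.4564 -0.021 ] [ 0.4539 -0.0239]
eye (array([ 0.4417, -0.3821,  0.1675]), np.float64(0.006164020961944045))
beame nd (array([ 0.5709, -0.1701,  0.365 ]), np.float64(5.30627864486195e-05))
beam hinge (array([ 0.7813, -0.1967,  0.3315]), np.float64(0.006612637749447551))
foot [ 0.7334 -0.2353]
foot [ 0.8231 -0.2475]
foot [ 0.8363 -0.1565]
foot [ 0.7555 -0.1574]
footS [ 0.8154 -0.1475]
footS [ 0.7279 -0.1545]
footS [ 0.7277 -0.2408]
footS [ 0.8179 -0.2494]
can top (array([ 0.4301, -0.2195,  0.1155]), np.float64(0.0014880629995445073))
jar top (array([0.4587, 0.4403, 0.0719]), np.float64(0.0010037419093955583))
hook tip side [ 0.5563 -0.1611  0.29  ]
meter [0.7295 0.031 ]
meter [0.7933 0.028 ]
meter [ 0.7861 -0.091 ]
meter [ 0.7173 -0.0813]
driver [ 0.3082 -0.0744] [ 0.436  -0.0683]
```

```bash
cat >> h.py <<'E'
import json
def pose():
    s=sense(); return s["tool_pos"],R.from_rotvec(s["tool_rot"]).as_matrix()
def plan(wps,az0=None,p=None,M=None,dec=3,hand=0):
    """wps: list of (pos, spin_total or None, nrows); linear; world shifts in current tool axes; spin rad about tool z for the segment"""
    if p is None: p,M=pose()
    p=p.copy();M=M.copy();rows=[]
    for tgt,spin,n in wps:
        tgt=np.array(tgt,float); sp=round((spin or 0)/2/n,4)
        for i in range(n):
            d=M.T@((tgt-p)/(n-i))/.25; d=np.round(d,dec); rows.append([d.tolist(),sp,hand])
            p=p+M@d*.25; M=M@R.from_rotvec([0,0,sp*2]).as_matrix()
    for r in rows: r[0]=[x+0.0 for x in r[0]]
    return rows,p,M
def show(rows):
    mx=max(np.linalg.norm(r[0]) for r in rows)*250; print("max mm/row %.1f n=%d"%(mx,len(rows)))
    for i in range(0,len(rows),12): print(json.dumps(rows[i:i+12]).replace(" ",""))
E
python3 - <<'E'
from h import *
np.set_printoptions(precision=4,suppress=True)
# bar
for n,(x0,y0,x1,y1),ex in (("scene",(292,186,330,220),1),("side",(250,228,300,288),1)):
    im=cv2.imread(f"pics/a_{n}.png"); g=im.max(2)[y0:y1,x0:x1]
    m=(g>110).astype(np.uint8); k,l,st,c=cv2.connectedComponentsWithStats(m)
    for i in range(1,k):
        if st[i,4]<20: continue
        ys,xs=np.where(l==i); P=np.array([onz(n,(x+x0,y+y0),.02,cam(n))[:2] for x,y in zip(xs,ys)])
        v=cv2.fitLine(P.astype(np.float32),cv2.DIST_L2,0,.01,.01).ravel()
        print(n,st[i],P.mean(0),"ends",P[P[:,1].argmin()],P[P[:,1].argmax()],"yaw",np.arctan2(v[0],-v[1]) if v[1]<0 else np.arctan2(-v[0],v[1]))
o=np.array([.4385,.168]);y=.17;Rt=np.array([[np.cos(y),-np.sin(y)],[np.sin(y),np.cos(y)]])
t=o+Rt@[.174,.142+.011+.014];print(t)
p,M=pose();print(M)
r,p,M=plan([((*t,.2),1.11,11),((*t,.2),0,1)]);show(r);print(p,M)
r,p,M=plan([((*t,.035),0,5)],p=p,M=M);show(r)
E
```

```text
scene [  2   0  36  32 205] [0.4493 0.0713] ends [ 0.4547 -0.0277] [0.433  0.1703] yaw 0.07967599
side [  2   3  45  51 397] [0.4445 0.0882] ends [ 0.4553 -0.0268] [0.4362 0.1888] yaw 0.08235701
[0.5817 0.362 ]
[[ 0.2847  0.9586 -0.0005]
 [ 0.9586 -0.2847 -0.0015]
 [-0.0015 -0.0001 -1.    ]]
max mm/row 42.3 n=12
[[[-0.032,0.165,0.011],0.0505,0],[[-0.015,0.168,0.011],0.0505,0],[[0.002,0.168,0.011],0.0505,0],[[0.019,0.167,0.011],0.0505,0],[[0.036,0.164,0.011],0.0505,0],[[0.052,0.16,0.011],0.0505,0],[[0.068,0.154,0.011],0.0505,0],[[0.084,0.146,0.011],0.0505,0],[[0.098,0.137,0.011],0.0505,0],[[0.111,0.127,0.011],0.0505,0],[[0.123,0.115,0.012],0.0505,0],[[0.0,0.0,0.0],0.0,0]]
[0.5817 0.3619 0.2   ] [[ 0.9854  0.1702 -0.0005]
 [ 0.1702 -0.9854 -0.0015]
 [-0.0008  0.0013 -1.    ]]
max mm/row 33.0 n=5
[[[0.0,0.0,0.132],0.0,0],[[0.0,0.0,0.132],0.0,0],[[0.0,0.0,0.132],0.0,0],[[0.0,-0.001,0.132],0.0,0],[[0.001,0.0,0.132],0.0,0]]
```

Emit:
drive_tool:
  increments:
    - [[-0.028,0.144,0],0.045,0]
    - [[-0.015,0.147,0],0.045,0]
    - [[0,0.147,0],0.045,0]
    - [[0.015,0.147,0],0.045,0]
    - [[0.028,0.144,0.01],0.045,0]
    - [[0.042,0.142,0.01],0.045,0]
    - [[0.055,0.137,0.01],0.045,0]
    - [[0.068,0.131,0.01],0.045,0]
    - [[0.08,0.125,0.01],0.045,0]
    - [[0.091,0.117,0.01],0.045,0]
    - [[0.101,0.108,0.01],0.045,0]
    - [[0.1,0.1,0.01],0.045,0]

```text
time: 1.15
tool_pos: [0.5684, 0.3792, 0.2104]
tool_rot: [3.126, 0.309, -0.001]
contact_force: [0.6, 1.0, 0.5]
width: 0.0002
```

Run:
```python
from h import *
np.set_printoptions(precision=4,suppress=True)
s=sense();print(s["time"],s["tool_pos"],s["width"],s["joint_positions"])
im=grab_frame("wrist");cv2.imwrite("pics/c1.png",im[:,:,::-1])
r,p,M=plan([((.5817,.362,.2),.03,3)]);show(r);print(p,M)
```

```text
1.15 [0.5684 0.3792 0.2104] 0.00015554226061641706 [0.5386 0.3202 1.0077 0.     1.8145 0.3412]
max mm/row 5.8 n=3
[[[0.008,0.018,0.011],0.005,0],[[0.008,0.019,0.011],0.005,0],[[0.008,0.018,0.012],0.005,0]]
[0.5816 0.362  0.1999] [[ 0.9879  0.1553  0.0005]
 [ 0.1553 -0.9879 -0.0042]
 [-0.0001  0.0042 -1.    ]]
```

View pics/c1.png

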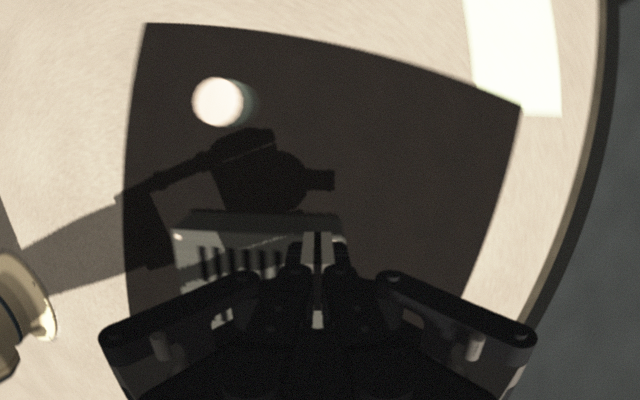

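Run:
```python
from h import *
np.set_printoptions(precision=4,suppress=True)
o=np.array([.4385,.168]);y=.17;Rt=np.array([[np.cos(y),-np.sin(y)],[np.sin(y),np.cos(y)]])
for q in [(192,142,76),(12,142,76),(192,142,14),(12,142,14)]:
    w=Rt@(np.array(q[:2])/1e3)+o; print(q,w,proj("wrist",(*w,q[2]/1e3)))
print(proj("wrist",sense()["tool_pos"]))
for px in [(342,216),(173,230),(340,216)]: print(onz("wrist",px,.076))
crop("pics/c1.png",150,190,370,330,3.5,"pics/c2.png")
```

```text
(192, 142, 76) [0.6037 0.3404] [342.0506 226.105 ]
(12, 142, 76) [0.4263 0.31  ] [165.373  220.9063]
(192, 142, 14) [0.6037 0.3404] [337.8741 206.5434]
(12, 142, 14) [0.4263 0.31  ] [187.7314 203.4778]
[317.5953 248.1207]
[0.6015 0.3504 0.076 ]
[0.4355 0.3018 0.076 ]
[0.5996 0.3501 0.076 ]
```

View pics/c2.png

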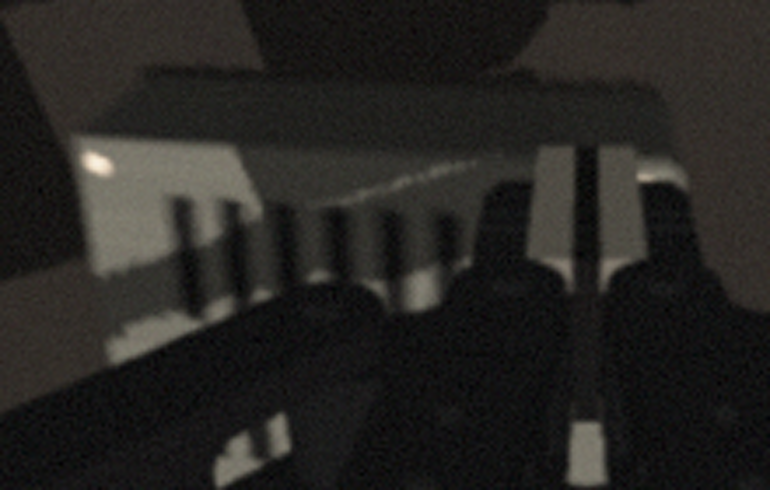

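Emit:
drive_tool:
  increments:
    - [[0.012,0.03,0.02],0.005,0]
    - [[0.012,0.025,0.09],0.005,0]
    - [[0,0,0.13],0.003,0]
    - [[0,0,0.13],0.002,0]
    - [[0,0,0.13],0,0]
    - [[0,0,0.13],0,0]
    - [[0,0,0.05],0,0]
    - [[0,0,0],0,0]

```text
time: 1.87
tool_pos: [0.5721, 0.3671, 0.036]
tool_rot: [3.126, 0.272, -0.013]
contact_force: [-0.4, -0.6, -0.6]
width: 0.0003
```

Run:
```python
from h import *
np.set_printoptions(precision=4,suppress=True)
s=sense();p,M=pose();print(s["time"],p,M[:,0],np.arctan2(M[1,0],M[0,0]),s["contact_force"])
for n in("scene","side","wrist"):
    im=grab_frame(n);cv2.imwrite(f"pics/d_{n}.png",im[:,:,::-1])
crop("pics/d_scene.png",290,100,450,240,4,"pics/d2.png")
crop("pics/d_side.png",190,130,340,260,4,"pics/d3.png")
```

```text
1.8667 [0.5721 0.3671 0.036 ] [ 0.985   0.1725 -0.0085] 0.1734073252395492 [-0.4276 -0.6407 -0.6085]
```

View pics/d2.png

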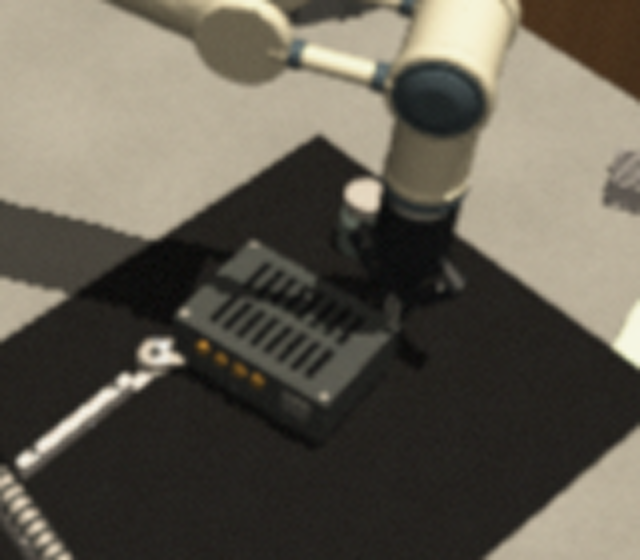

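View pics/d3.png

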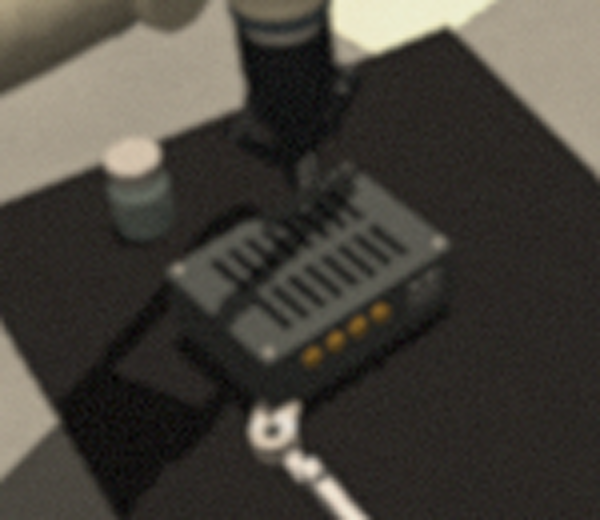

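View pics/d_wrist.png

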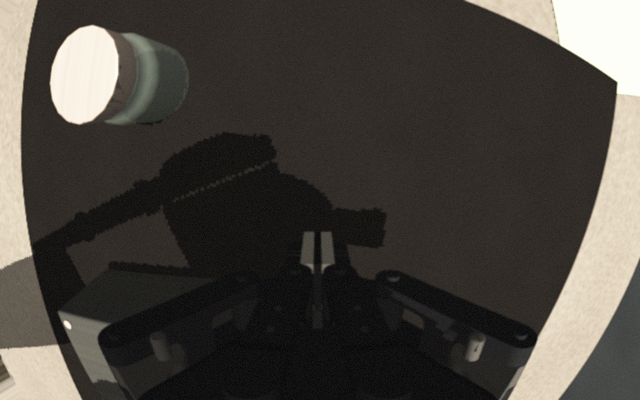

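Emit:
drive_tool:
  increments:
    - [[0,0.02,0.005],0,0]
    - [[0,0.025,0.005],0,0]
    - [[0,0.02,0],0,0]
    - [[0,0.015,0],0,0]
    - [[0.012,0.02,0],0.01,0]
    - [[0.024,0.027,0],0.02,0]
    - [[0.03,0.034,0],0.025,0]
    - [[0.03,0.034,0],0.025,0]
    - [[0.03,0.034,0],0.025,0]
    - [[0.03,0.034,0],0.025,0]

```text
time: 2.85
tool_pos: [0.621, 0.3054, 0.0389]
tool_rot: [-3.137, 0.143, 0.001]
contact_force: [-1.3, 1.9, 0.6]
width: 0.0001
```

```bash
cat >> h.py <<'E'
CUP=np.array([.4385,.168])
def box():
    s=sense();p,M=pose();az=np.arctan2(M[1,0],M[0,0]);c,sn=np.cos(az),np.sin(az);d=p[:2]-CUP
    print("t %.2f"%s["time"],p,"az %.4f"%az,"local x %.4f y %.4f"%(c*d[0]+sn*d[1],-sn*d[0]+c*d[1]),"tilt",M[:,2],"F",s["contact_force"],"j",s["joint_positions"])
np.set_printoptions(precision=4,suppress=True)
E
python3 - <<'E'
from h import *
box()
for n in("scene",):
    im=grab_frame(n);cv2.imwrite(f"pics/e_{n}.png",im[:,:,::-1])
crop("pics/e_scene.png",290,100,450,240,4,"pics/e2.png")
E
```

```text
t 2.85 [0.621  0.3054 0.0389] az -0.0911 local x 0.1692 y 0.1534 tilt [-0.0005  0.0012 -1.    ] F [-1.348   1.8901  0.5536] j [0.4073 0.3792 1.2398 0.0013 1.5225 0.4983]
```

View pics/e2.png

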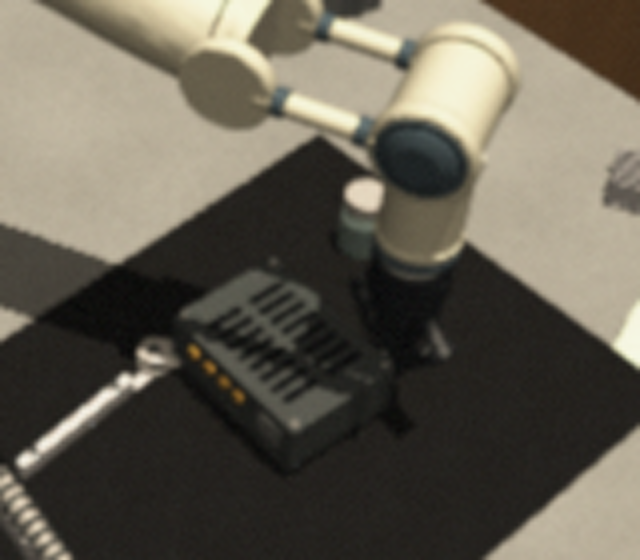

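Emit:
drive_tool:
  increments:
    - [[0.03,0.035,0],0.025,0]
    - [[0.03,0.035,0],0.025,0]
    - [[0.03,0.035,0],0.025,0]
    - [[0.03,0.035,0],0.025,0]
    - [[0.03,0.035,0],0.025,0]
    - [[0.03,0.035,0],0.025,0]
    - [[0.03,0.035,0],0.025,0]
    - [[0.03,0.035,0],0.025,0]
    - [[0.03,0.035,0],0.025,0]
    - [[0.03,0.035,0],0.025,0]

```text
time: 3.73
tool_pos: [0.665, 0.2002, 0.0389]
tool_rot: [-3.005, 0.913, -0.001]
contact_force: [1.7, 1.6, -0.8]
width: 0.0002
```

Run:
```python
from h import *
box()
for n in("side",):
    im=grab_frame(n);cv2.imwrite(f"pics/f_{n}.png",im[:,:,::-1])
```

```text
t 3.73 [0.665  0.2002 0.0389] az -0.5898 local x 0.1704 y 0.1527 tilt [ 0.0007  0.0011 -1.    ] F [ 1.6988  1.6333 -0.8013] j [0.2429 0.3851 1.2325 0.0009 1.523  0.8327]
```

View pics/f_side.png

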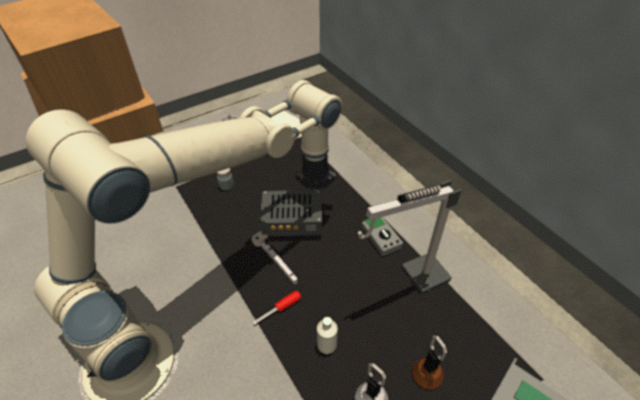

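Emit:
drive_tool:
  increments:
    - [[0.03,0.035,0],0.025,0]
    - [[0.03,0.035,0],0.025,0]
    - [[0.03,0.035,0],0.025,0]
    - [[0.03,0.035,0],0.025,0]
    - [[0.03,0.035,0],0.025,0]
    - [[0.03,0.035,0],0.025,0]
    - [[0.03,0.035,0],0.025,0]
    - [[0.03,0.035,0],0.025,0]
    - [[0.03,0.035,0],0.025,0]
    - [[0.03,0.035,0],0.025,0]
    - [[0.03,0.035,0],0.025,0]
    - [[0.03,0.035,0],0.025,0]

```text
time: 4.78
tool_pos: [0.6444, 0.0654, 0.0393]
tool_rot: [-2.601, 1.759, -0.002]
contact_force: [3.7, 0.4, 0.1]
width: -0.0
```

Run:
```python
from h import *
box()
for n in("side","scene"):
    im=grab_frame(n);cv2.imwrite(f"pics/g_{n}.png",im[:,:,::-1])
crop("pics/g_side.png",220,170,370,300,4,"pics/g2.png")
```

```text
t 4.78 [0.6444 0.0654 0.0393] az -1.1890 local x 0.1720 y 0.1528 tilt [ 0.0023  0.0005 -1.    ] F [3.7373 0.4288 0.0768] j [0.0483 0.2606 1.3828 0.0004 1.4958 1.2373]
```

View pics/g2.png

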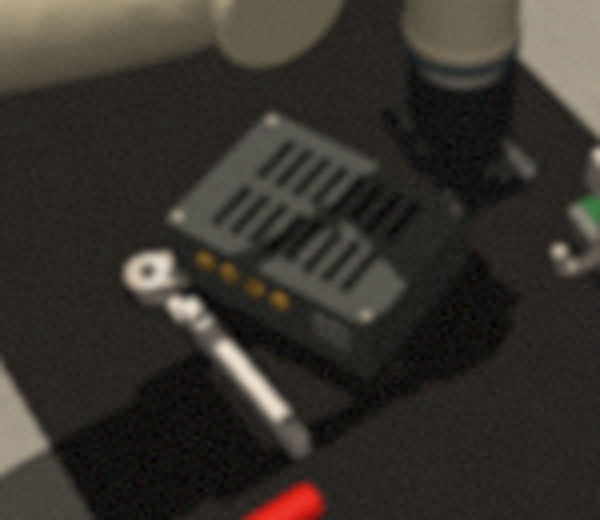

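Emit:
drive_tool:
  increments:
    - [[0.03,0.035,0],0.025,0]
    - [[0.03,0.035,0],0.025,0]
    - [[0.03,0.035,0],0.025,0]
    - [[0.03,0.035,0],0.025,0]
    - [[0.018,0.021,0],0.015,0]
    - [[0.012,0.014,0],0.01,0]
    - [[0.012,0.014,0],0.01,0]
    - [[0,0,0],0,0]

```text
time: 5.55
tool_pos: [0.6091, 0.0136, 0.0391]
tool_rot: [-2.343, 2.093, -0.001]
contact_force: [1.7, -0.9, 0.5]
width: 0.0001
```

Run:
```python
from h import *
box()
for n in("side","scene"):
    im=grab_frame(n);cv2.imwrite(f"pics/i_{n}.png",im[:,:,::-1])
crop("pics/i_side.png",220,170,370,300,5,"pics/i2.png")
crop("pics/i_scene.png",280,140,400,250,5,"pics/i3.png")
```

```text
t 5.55 [0.6091 0.0136 0.0391] az -1.4583 local x 0.1725 y 0.1522 tilt [ 0.0005 -0.0004 -1.    ] F [ 1.657  -0.8583  0.4912] j [-0.0333  0.1622  1.4957 -0.0004  1.4832  1.4251]
```

View pics/i2.png

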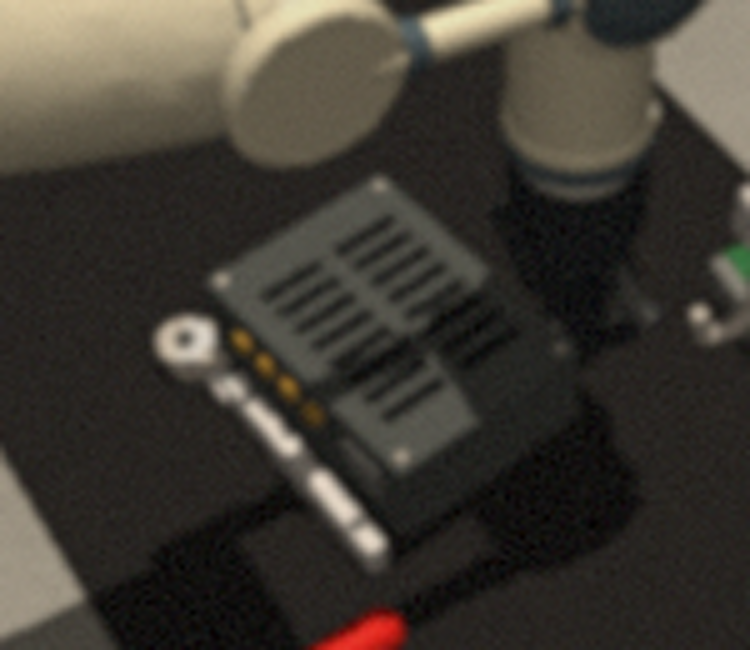

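View pics/i3.png

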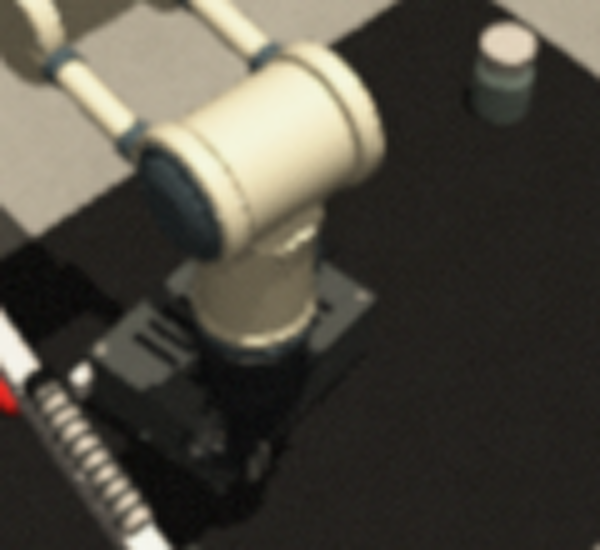

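Emit:
drive_tool:
  increments:
    - [[0.008,0.009,0],0.0065,0]
    - [[0.008,0.009,0],0.0065,0]
    - [[0,0,0],0,0]

```text
time: 5.9
tool_pos: [0.6049, 0.0097, 0.0389]
tool_rot: [-2.315, 2.123, 0.0]
contact_force: [1.8, 0.2, 0.7]
width: 0.0
```

Emit:
drive_tool:
  increments:
    - [[0.004,0.006,0],0.004,0]
    - [[0,0,0],0,0]

```text
time: 6.07
tool_pos: [0.6036, 0.0084, 0.0389]
tool_rot: [-2.307, 2.133, -0.0]
contact_force: [2.2, -0.4, 1.3]
width: -0.0002
```

Run:
```python
from h import *
box()
for n in("side",):
    im=grab_frame(n);cv2.imwrite(f"pics/j_{n}.png",im[:,:,::-1])
crop("pics/j_side.png",240,200,350,295,7,"pics/j2.png")
```

```text
t 6.07 [0.6036 0.0084 0.0389] az -1.4924 local x 0.1721 y 0.1521 tilt [ 0.0003 -0.0001 -1.    ] F [ 2.2343 -0.4132  1.257 ] j [-0.0425  0.148   1.5118 -0.0001  1.4816  1.45  ]
```

View pics/j2.png

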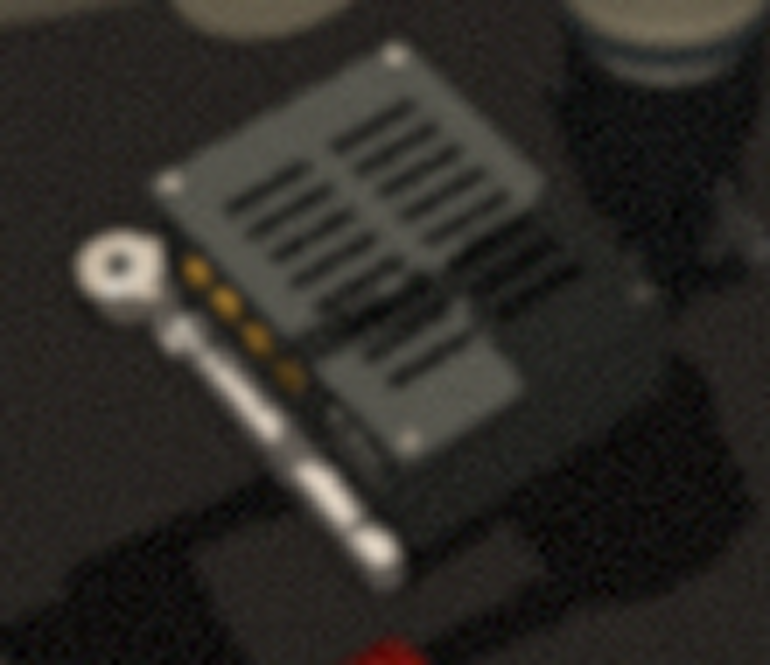

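Run:
```python
from h import *
im=cv2.imread("pics/j_side.png"); g=im.max(2).astype(float)
def cen(cx,cy,r=3):
    x,y=int(round(cx)),int(round(cy)); w=g[y-r:y+r+1,x-r:x+r+1]; w=np.clip(w-np.median(w)-15,0,None); Y,X=np.mgrid[y-r:y+r+1,x-r:x+r+1]; return (X*w).sum()/w.sum(),(Y*w).sum()/w.sum()
D=lambda a,b:(240+a/7,200+b/7)
P=[cen(*D(*q)) for q in [(395,56),(170,183),(410,440),(641,294)]]
W=[onz("side",p,.077)[:2] for p in P];print(P,W)
for a,b in [(0,1),(1,2),(0,3),(3,2)]: d=W[b]-W[a];print(a,b,np.linalg.norm(d),np.arctan2(d[1],d[0]))
m=np.zeros_like(g,np.uint8);x0,y0=240,200
sub=(g>125); sub[:246]=0;sub[:,:262]=0; sub[285:]=0; sub[:,300:]=0
ys,xs=np.where(sub);k=cv2.connectedComponents(sub.astype(np.uint8))
Q=np.array([onz("side",(x,y),.022)[:2] for x,y in zip(xs,ys)]);print(len(xs),Q.mean(0))
# keep only bar pixels
v=cv2.fitLine(Q.astype(np.float32),cv2.DIST_HUBER,0,.01,.01).ravel();print(v,np.arctan2(v[1],v[0]))
# fresh fit in initial image with same approach
```

```text
[(np.float64(295.97196261682245), np.float64(207.69158878504672)), (np.float64(264.0318181818182), np.float64(225.77272727272728)), (np.float64(298.0375939849624), np.float64(262.3308270676692)), (np.float64(331.10869565217394), np.float64(241.43478260869566))] [array([0.5679, 0.1588]), array([0.4549, 0.1479]), array([ 0.4713, -0.0156]), array([ 0.5848, -0.0046])]
0 1 0.11352361802849506 -3.0453643978684393
1 2 0.16439419633072622 -1.4711986142601272
0 3 0.1643398657374061 -1.4679629165563535
3 2 0.11405519647954203 -3.044864795068648
141 [0.4468 0.0414]
[ 0.0941 -0.9956  0.4461  0.0374] -1.4765894
```

Emit:
drive_tool:
  increments:
    - [[0.003,0.005,0],0.003,0]
    - [[0,0,0],0,0]

```text
time: 6.28
tool_pos: [0.6026, 0.0073, 0.0389]
tool_rot: [-2.3, 2.14, -0.001]
contact_force: [3.5, -0.7, 0.3]
width: 0.0002
```

Emit:
drive_tool:
  increments:
    - [[0.003,0.005,0],0.003,0]
    - [[0,0,0],0,0]

```text
time: 6.45
tool_pos: [0.6015, 0.0062, 0.0389]
tool_rot: [-2.294, 2.147, -0.002]
contact_force: [4.8, -2.0, -0.3]
width: -0.0
```

```bash
cat > meas.py <<'E'
from h import *
def cen(g,cx,cy,r=3):
    for _ in range(3):
        x,y=int(round(cx)),int(round(cy)); w=g[y-r:y+r+1,x-r:x+r+1]; w=np.clip(w-np.median(w)-15,0,None); Y,X=np.mgrid[y-r:y+r+1,x-r:x+r+1]; cx,cy=(X*w).sum()/w.sum(),(Y*w).sum()/w.sum()
    return cx,cy
def run(n,guess,tag):
    im=grab_frame(n);cv2.imwrite(f"pics/{tag}.png",im[:,:,::-1]); g=im.max(2).astype(float)
    P=[cen(g,*q) for q in guess]; W=[onz(n,p,.077)[:2] for p in P]; print(np.round(P,1).tolist(),np.round(W,4).tolist())
    for a,b in [(0,1),(1,2),(0,3),(3,2)]: d=W[b]-W[a];print(a,b,"%.4f %.4f"%(np.linalg.norm(d),np.arctan2(d[1],d[0])))
E
python3 - <<'E'
from meas import *
box()
run("side",[(296,207.7),(264,225.8),(298,262.3),(331,241.4)],"k_side")
E
```

```text
t 6.45 [0.6015 0.0062 0.0389] az -1.5047 local x 0.1722 y 0.1519 tilt [ 0.0008 -0.0007 -1.    ] F [ 4.7765 -1.9819 -0.2883] j [-0.0458  0.1418  1.5185 -0.0007  1.4804  1.4589]
[[296.4, 207.8], [264.0, 225.7], [297.0, 262.7], [330.5, 242.3]] [[0.5687, 0.1577], [0.4551, 0.1482], [0.4683, -0.0151], [0.5817, -0.0063]]
0 1 0.1140 -3.0580
1 2 0.1638 -1.4898
0 3 0.1645 -1.4920
3 2 0.1137 -3.0642
```

Emit:
drive_tool:
  increments:
    - [[0,-0.06,0],0,0]
    - [[0,-0.1,0],0,0]
    - [[0,0,-0.15],0,0]
    - [[0,0,-0.16],0,0]
    - [[0,0,-0.16],0,0]
    - [[0,0,-0.16],0,0]
    - [[0,0,-0.16],0,0]
    - [[0,0,-0.16],0,0]
    - [[0,0,-0.16],0,0]
    - [[0,0,-0.16],0,0]
    - [[0,0,-0.16],0,0]
    - [[0,0,-0.16],0,0]

```text
time: 7.5
tool_pos: [0.6397, 0.0096, 0.4378]
tool_rot: [2.294, -2.145, -0.003]
contact_force: [1.5, -0.2, 1.7]
width: 0.0003
```

Run:
```python
from meas import *
run("side",[(296,207.7),(264,225.8),(297,262.7),(330.5,242.3)],"l_side")
box()
im=grab_frame("wrist");cv2.imwrite("pics/l_wrist.png",im[:,:,::-1])
im=grab_frame("scene");cv2.imwrite("pics/l_scene.png",im[:,:,::-1])
crop("pics/l_side.png",240,200,350,295,7,"pics/l2.png")
```

```text
[[296.6, 207.8], [264.1, 225.7], [297.3, 262.5], [330.7, 242.1]] [[0.5692, 0.1576], [0.4551, 0.1479], [0.4694, -0.0149], [0.5825, -0.0061]]
0 1 0.1145 -3.0574
1 2 0.1635 -1.4831
0 3 0.1643 -1.4896
3 2 0.1134 -3.0640
t 7.55 [0.6398 0.0095 0.448 ] az -1.5039 local x 0.1716 y 0.1903 tilt [ 0.0131 -0.0003 -0.9999] F [-3.1622 -0.2655  5.6784] j [-0.0384  0.4055  0.4582  0.0002  2.2648  1.4657]
```

View pics/l_wrist.png

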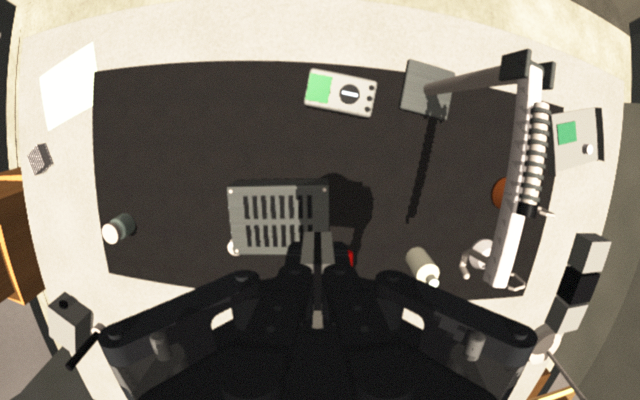

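View pics/l2.png

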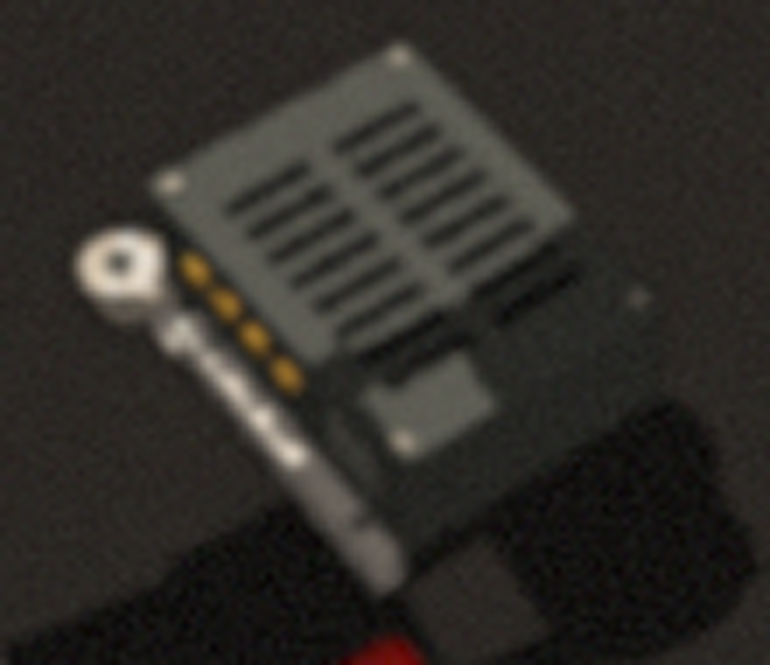

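View pics/l_scene.png

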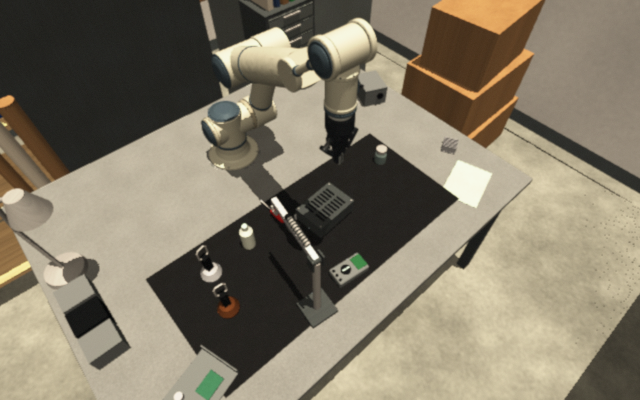

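Run:
```python
from h import *
box()
r,p,M=plan([((.66,-.086,.43),0,4)]);show(r)
```

```text
t 7.65 [0.6409 0.0096 0.4413] az -1.5038 local x 0.1716 y 0.1913 tilt [ 0.0078 -0.0001 -1.    ] F [-0.181  -0.1228 -0.3671] j [-0.0383  0.4016  0.477   0.0002  2.2553  1.4657]
max mm/row 24.7 n=4
[[[0.097,-0.013,0.012],0.0,0],[[0.096,-0.012,0.011],0.0,0],[[0.097,-0.013,0.012],0.0,0],[[0.096,-0.012,0.011],0.0,0]]
```

Emit:
drive_tool:
  increments:
    - [[0.097,-0.013,0.01],0,0]
    - [[0.097,-0.013,0.01],0,0]
    - [[0.097,-0.013,0.01],0,0]
    - [[0.097,-0.013,0.01],0,0]
    - [[0,0,0],0,0]
    - [[0,0,0],0,0]

```text
time: 8.15
tool_pos: [0.6605, -0.0876, 0.4227]
tool_rot: [2.29, -2.146, -0.009]
contact_force: [-0.2, -0.2, 0.2]
width: -0.0002
```

Run:
```python
from h import *
box()
im=grab_frame("wrist");cv2.imwrite("pics/m_wrist.png",im[:,:,::-1]);c=cam("wrist");print(c[0])
crop("pics/m_wrist.png",340,40,640,340,2,"pics/m2.png")
im=grab_frame("side");cv2.imwrite("pics/m_side.png",im[:,:,::-1])
crop("pics/m_side.png",330,160,490,320,4,"pics/m3.png")
```

```text
t 8.15 [ 0.6605 -0.0876  0.4227] az -1.5061 local x 0.2694 y 0.2050 tilt [-0.0067  0.0014 -1.    ] F [-0.2377 -0.2448  0.1651] j [-0.183   0.4819  0.4084  0.0003  2.2581  1.3232]
{'fov_y': 65.70646984690485, 'cx': 317.12841412380266, 'cy': 195.95662091809038, 'eye': array([ 0.7269, -0.0824,  0.5663]), 'attitude': array([-0.2162,  0.2032, -1.493 ])}
```

View pics/m2.png

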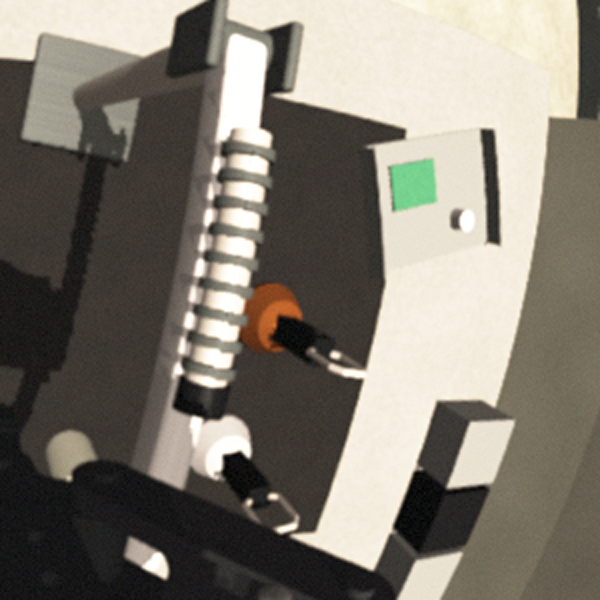

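View pics/m3.png

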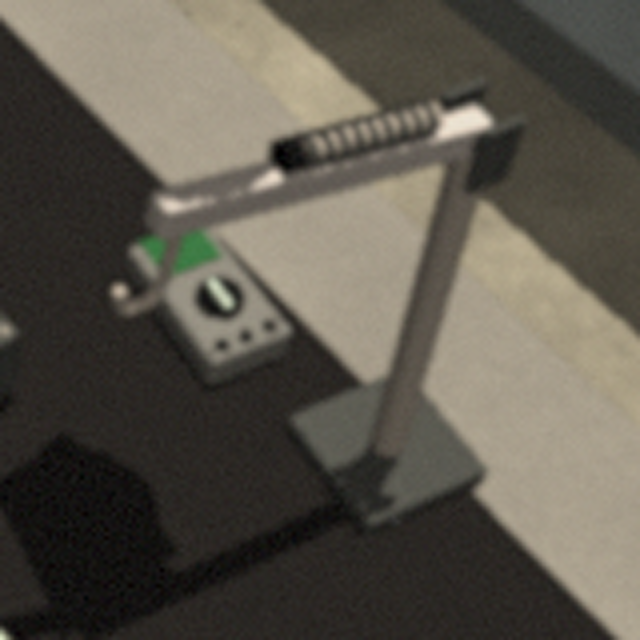

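Run:
```python
from h import *
W=lambda *p:np.array([340,40])+np.array(p)/2
D=lambda *p:np.array([330,160])+np.array(p)/4
q=[onz("wrist",W(*p),.016)[:2] for p in [(40,35),(22,138),(128,162),(142,58)]];print(q)
for a,b in [(0,1),(1,2),(2,3),(3,0)]: d=q[b]-q[a];print(np.linalg.norm(d),np.arctan2(d[1],d[0]))
q=[onz("side",D(*p),.016)[:2] for p in [(402,375),(292,425),(372,524),(484,470)]];print(q,np.mean(q,0))
for a,b in [(0,1),(1,2),(2,3),(3,0)]: d=q[b]-q[a];print(np.linalg.norm(d),np.arctan2(d[1],d[0]))
print("post bottom",onz("side",D(388,452),.016))
print("hinge",tri(("side",D(465,118)),("wrist",W(250,40))))
print("tip",[onz("side",D(120,291),z) for z in (.29,.30,.31)])
print("end", [onz("side",D(167,210),z) for z in (.355,.365,.375)])
```

```text
[array([ 0.8329, -0.1498]), array([ 0.7383, -0.1405]), array([ 0.7267, -0.239 ]), array([ 0.8239, -0.2443])]
0.09503754841581083 3.0441676774426454
0.0991724069597305 -1.688637594262237
0.09736690446716821 -0.05454355703011049
0.09497803126482139 1.4756377478235696
[array([ 0.8271, -0.1579]), array([ 0.7325, -0.1486]), array([ 0.7253, -0.2401]), array([ 0.8188, -0.2493])] [ 0.7759 -0.199 ]
0.09498193139612292 3.043855112536813
0.09174168792004582 -1.6495252285177813
0.09397638218145676 -0.0983690760886735
0.09178743198283185 1.4811014951558001
post bottom [ 0.7736 -0.2023  0.016 ]
hinge (array([ 0.7779, -0.1921,  0.3349]), np.float64(0.011732939727975511))
tip [array([ 0.556 , -0.1586,  0.29  ]), array([ 0.5507, -0.1649,  0.3   ]), array([ 0.5453, -0.1713,  0.31  ])]
end [array([ 0.5745, -0.1688,  0.355 ]), array([ 0.5683, -0.1756,  0.365 ]), array([ 0.5622, -0.1824,  0.375 ])]
```

Run:
```python
from h import *
box()
r,p,M=plan([((.74,-.035,.42),0,3)]);show(r)
r,p,M=plan([((.94,-.0535,.42),0,6)],p=p,M=M);show(r)
```

```text
t 8.25 [ 0.6603 -0.0858  0.4249] az -1.5035 local x 0.2682 y 0.2043 tilt [-0.0031  0.001  -1.    ] F [0.1076 0.3852 0.0915] j [-0.1805  0.4799  0.4067  0.0005  2.2582  1.3233]
max mm/row 31.6 n=3
[[[-0.06,-0.111,0.006],0.0,0],[[-0.061,-0.11,0.006],0.0,0],[[-0.06,-0.111,0.007],0.0,0]]
max mm/row 33.7 n=6
[[[0.021,-0.132,0.0],0.0,0],[[0.021,-0.132,-0.001],0.0,0],[[0.021,-0.132,0.0],0.0,0],[[0.021,-0.132,-0.001],0.0,0],[[0.022,-0.132,0.0],0.0,0],[[0.021,-0.133,-0.001],0.0,0]]
```

Emit:
drive_tool:
  increments:
    - [[-0.06,-0.11,0.005],0,0]
    - [[-0.06,-0.11,0.005],0,0]
    - [[-0.06,-0.11,0.005],0,0]
    - [[0,0,0],0,0]

```text
time: 8.58
tool_pos: [0.7225, -0.0299, 0.3996]
tool_rot: [-2.296, 2.134, -0.009]
contact_force: [0.5, 0.6, -0.4]
width: -0.0001
```

Emit:
drive_tool:
  increments:
    - [[0.02,-0.1,0],0,0]
    - [[0.02,-0.1,0],0,0]
    - [[0.02,-0.1,0],0,0]
    - [[0,0,0],0,0]

```text
time: 8.92
tool_pos: [0.757, -0.042, 0.3742]
tool_rot: [-2.271, 2.121, -0.062]
contact_force: [-0.2, 0.8, -2.0]
width: -0.0003
```

Run:
```python
from h import *
box()
```

```text
t 8.92 [ 0.757  -0.042   0.3742] az -1.5031 local x 0.2311 y 0.3036 tilt [ 0.0519 -0.0027 -0.9986] F [-0.1834  0.7676 -2.0389] j [-0.1015  0.7166  0.1733  0.0032  2.1998  1.4034]
```

Emit:
drive_tool:
  increments:
    - [[0.015,-0.12,0],0,0]
    - [[0.015,-0.12,0],0,0]
    - [[0.015,-0.12,0],0,0]
    - [[0.015,-0.12,0],0,0]
    - [[0,0,0],0,0]

```text
time: 9.33
tool_pos: [0.8086, -0.0451, 0.3352]
tool_rot: [-2.237, 2.091, -0.139]
contact_force: [0.5, 0.0, -1.5]
width: 0.0001
```

Run:
```python
from h import *
box()
```

```text
t 9.33 [ 0.8086 -0.0451  0.3352] az -1.5040 local x 0.2373 y 0.3550 tilt [ 0.1178 -0.0062 -0.993 ] F [ 0.5408  0.0107 -1.4519] j [-0.1001  0.7713  0.1727  0.0064  2.0795  1.4066]
```

Emit:
drive_tool:
  increments:
    - [[0.012,-0.13,-0.09],0,0]
    - [[0.012,-0.13,-0.09],0,0]
    - [[0.012,-0.13,-0.09],0,0]
    - [[0.012,-0.13,-0.09],0,0]
    - [[0.012,-0.13,-0.09],0,0]
    - [[0.012,-0.13,-0.09],0,0]
    - [[0,0,0],0,0]

```text
time: 9.92
tool_pos: [0.8251, -0.041, 0.4001]
tool_rot: [-2.15, 2.01, -0.321]
contact_force: [-0.9, -0.0, -0.6]
width: 0.0002
```

Run:
```python
from h import *
box()
```

```text
t 9.92 [ 0.8251 -0.041   0.4001] az -1.5084 local x 0.2326 y 0.3728 tilt [ 0.2787 -0.0151 -0.9603] F [-0.9326 -0.0084 -0.5659] j [-0.0955  0.702   0.169   0.0126  1.9879  1.4149]
```

Emit:
drive_tool:
  increments:
    - [[0.03,-0.12,-0.1],0,0]
    - [[0.03,-0.12,-0.1],0,0]
    - [[0.03,-0.12,-0.1],0,0]
    - [[0.03,-0.12,-0.1],0,0]
    - [[0.03,-0.12,-0.1],0,0]
    - [[0.03,-0.12,-0.1],0,0]
    - [[0.03,-0.12,-0.1],0,0]
    - [[0,0,0],0,0]

```text
time: 10.58
tool_pos: [0.8095, -0.0657, 0.5019]
tool_rot: [-2.047, 1.917, -0.506]
contact_force: [-0.5, 0.1, 1.0]
width: -0.0
```

Run:
```python
from h import *
box()
```

```text
t 10.58 [ 0.8095 -0.0657  0.5019] az -1.5183 local x 0.2528 y 0.3582 tilt [ 0.443  -0.0272 -0.8961] F [-0.5032  0.1129  0.9523] j [-0.1368  0.5872  0.169   0.0357  1.9265  1.3886]
```

Emit:
drive_tool:
  increments:
    - [[0.02,-0.14,-0.06],0,0]
    - [[0.02,-0.14,-0.06],0,0]
    - [[0.02,-0.14,-0.06],0,0]
    - [[0.02,-0.14,-0.06],0,0]
    - [[0.02,-0.14,-0.06],0,0]
    - [[0.02,-0.14,-0.06],0,0]
    - [[0,0,0],0,0]

```text
time: 11.17
tool_pos: [0.8268, -0.0658, 0.5558]
tool_rot: [-1.954, 1.829, -0.655]
contact_force: [0.7, -0.3, 0.1]
width: 0.0
```

Run:
```python
from h import *
box()
```

```text
t 11.17 [ 0.8268 -0.0658  0.5558] az -1.5284 local x 0.2501 y 0.3781 tilt [ 0.5748 -0.0371 -0.8175] F [ 0.7029 -0.2814  0.0695] j [-0.1378  0.5453  0.169   0.0435  1.8145  1.3909]
```

Emit:
drive_tool:
  increments:
    - [[0.06,-0.14,-0.05],0,0]
    - [[0.06,-0.14,-0.05],0,0]
    - [[0.06,-0.14,-0.05],0,0]
    - [[0,0,0],0,1]
    - [[0,0,0],0,1]

```text
time: 11.58
tool_pos: [0.8314, -0.0958, 0.5834]
tool_rot: [-1.904, 1.787, -0.728]
contact_force: [0.2, 0.0, -0.1]
width: 0.0232
```

Run:
```python
from h import *
box();p,M=pose();print(M)
t=M[:,2];h=np.array([t[1],-t[0],0]);h/=np.linalg.norm(h);print("horiz",h,"spin needed",np.arctan2(h@M[:,1],h@M[:,0]),"tilt",np.arccos(-t[2]),"az",np.arctan2(t[1],t[0]))
im=grab_frame("wrist");cv2.imwrite("pics/n_wrist.png",im[:,:,::-1])
```

```text
t 11.58 [ 0.8314 -0.0958  0.5834] az -1.5379 local x 0.2766 y 0.3840 tilt [ 0.635  -0.0448 -0.7712] F [ 0.1781  0.0411 -0.0919] j [-0.1851  0.5261  0.1693  0.0742  1.7589  1.3625]
[[ 0.0328 -0.7718  0.635 ]
 [-0.9959 -0.0791 -0.0448]
 [ 0.0848 -0.6309 -0.7712]]
horiz [-0.0704 -0.9975  0.    ] spin needed 0.13362410405163533 tilt 0.6900125046756239 az -0.0704113107275155
```

View pics/n_wrist.png

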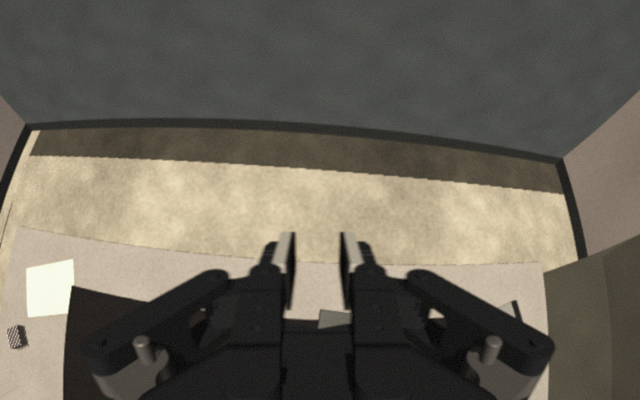

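Run:
```python
from h import *
r,p,M=plan([((.47,-.2,.56),.134,12)],hand=1,dec=2);show(r)
r,p,M=plan([((.33,-.37,.32),0,10)],p=p,M=M,hand=1,dec=2);show(r)
print(p,M)
```

```text
max mm/row 32.1 n=12
[[[0.03,0.1,-0.07],0.0056,1],[[0.03,0.1,-0.07],0.0056,1],[[0.03,0.1,-0.07],0.0056,1],[[0.03,0.1,-0.07],0.0056,1],[[0.04,0.1,-0.07],0.0056,1],[[0.04,0.1,-0.07],0.0056,1],[[0.04,0.1,-0.07],0.0056,1],[[0.04,0.1,-0.07],0.0056,1],[[0.04,0.1,-0.07],0.0056,1],[[0.04,0.09,-0.07],0.0056,1],[[0.04,0.1,-0.06],0.0056,1],[[0.03,0.09,-0.07],0.0056,1]]
max mm/row 34.9 n=10
[[[0.07,0.1,0.04],0.0,1],[[0.07,0.1,0.04],0.0,1],[[0.07,0.1,0.04],0.0,1],[[0.07,0.1,0.04],0.0,1],[[0.07,0.1,0.04],0.0,1],[[0.07,0.1,0.04],0.0,1],[[0.08,0.1,0.04],0.0,1],[[0.07,0.1,0.05],0.0,1],[[0.08,0.1,0.04],0.0,1],[[0.07,0.11,0.05],0.0,1]]
[ 0.33   -0.3693  0.3189] [[-0.0701 -0.7701  0.6341]
 [-0.9975  0.0546 -0.044 ]
 [-0.0007 -0.6356 -0.772 ]]
```

Emit:
drive_tool:
  increments:
    - [[0.03,0.1,-0.07],0.0056,1]
    - [[0.03,0.1,-0.07],0.0056,1]
    - [[0.03,0.1,-0.07],0.0056,1]
    - [[0.03,0.1,-0.07],0.0056,1]
    - [[0.035,0.1,-0.07],0.0056,1]
    - [[0.035,0.1,-0.07],0.0056,1]
    - [[0.035,0.1,-0.07],0.0056,1]
    - [[0.035,0.1,-0.07],0.0056,1]
    - [[0.035,0.1,-0.07],0.0056,1]
    - [[0.04,0.1,-0.07],0.0056,1]
    - [[0.04,0.1,-0.06],0.0056,1]
    - [[0.04,0.09,-0.07],0.0056,1]

```text
time: 12.63
tool_pos: [0.4722, -0.1936, 0.5586]
tool_rot: [-1.769, 1.892, -0.677]
contact_force: [-0.1, -1.3, -0.6]
width: 0.0853
```

```bash
cat >> h.py <<'E'
def st():
    s=sense();p,M=pose();t=M[:,2];h=np.array([t[1],-t[0],0]);h/=np.linalg.norm(h)
    print("t %.2f"%s["time"],p,"tilt %.3f az %.3f spinneeded %.3f w %.4f"%(np.arccos(-t[2]),np.arctan2(t[1],t[0]),np.arctan2(h@M[:,1],h@M[:,0]),s["width"]),"F",s["contact_force"],"T",s["wrist_torque"],"j",s["joint_positions"])
E
python3 - <<'E'
from h import *
st()
r,p,M=plan([((.33,-.37,.32),0,10)],hand=1,dec=2);show(r)
E
```

```text
t 12.63 [ 0.4722 -0.1936  0.5586] tilt 0.688 az -0.067 spinneeded -0.000 w 0.0853 F [-0.0608 -1.28   -0.5515] T [0.018  0.3071 0.05  ] j [-0.7186 -0.4244  1.2126  0.4025  1.7589  1.118 ]
max mm/row 34.9 n=10
[[[0.07,0.1,0.04],0.0,1],[[0.07,0.1,0.04],0.0,1],[[0.08,0.1,0.04],0.0,1],[[0.07,0.1,0.04],0.0,1],[[0.08,0.1,0.04],0.0,1],[[0.07,0.1,0.04],0.0,1],[[0.08,0.1,0.04],0.0,1],[[0.07,0.1,0.04],0.0,1],[[0.08,0.1,0.04],0.0,1],[[0.07,0.11,0.05],0.0,1]]
```

Emit:
drive_tool:
  increments:
    - [[0.07,0.09,0.05],0,1]
    - [[0.07,0.09,0.05],0,1]
    - [[0.07,0.09,0.05],0,1]
    - [[0.07,0.09,0.05],0,1]
    - [[0.07,0.09,0.05],0,1]
    - [[0.07,0.09,0.05],0,1]
    - [[0.07,0.09,0.05],0,1]
    - [[0.07,0.09,0.05],0,1]
    - [[0.07,0.09,0.05],0,1]

```text
time: 13.38
tool_pos: [0.3775, -0.346, 0.3426]
tool_rot: [-1.768, 1.892, -0.679]
contact_force: [0.7, 0.1, 0.6]
width: 0.0852
```

Run:
```python
from h import *
st()
for n in ("wrist","side","scene"):
    im=grab_frame(n);cv2.imwrite(f"pics/o_{n}.png",im[:,:,::-1])
st()
```

```text
t 13.38 [ 0.3775 -0.346   0.3426] tilt 0.688 az -0.068 spinneeded 0.001 w 0.0852 F [0.7369 0.0924 0.6156] T [0.0304 0.3309 0.0342] j [-1.2093 -0.5221  1.6978  0.6166  1.6238  0.5725]
t 13.53 [ 0.3775 -0.3459  0.341 ] tilt 0.686 az -0.064 spinneeded -0.007 w 0.0855 F [ 0.304  -0.1536  0.2332] T [0.0275 0.337  0.0267] j [-1.2087 -0.5201  1.6984  0.6157  1.6248  0.5763]
```

View pics/o_wrist.png

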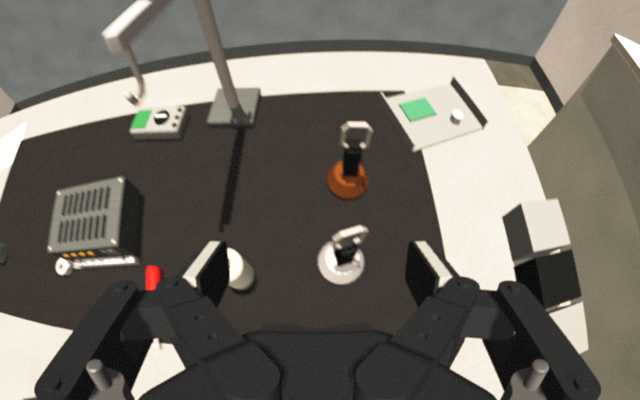

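View pics/o_side.png

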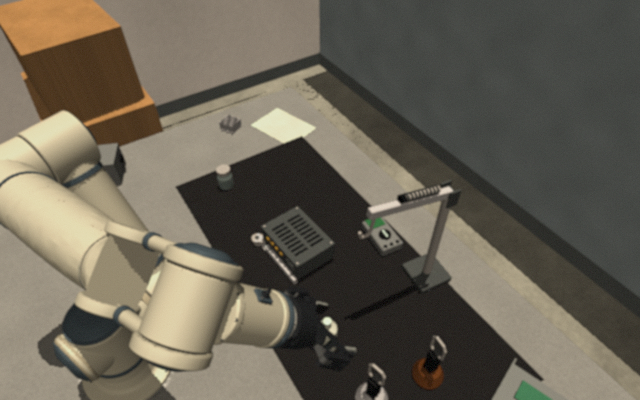

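Candidates in the wrist view: a white bell with black grip at (342,258), and a brown one at (348,178). The white one is the lamp, since the task says to leave any brown look-alike alone. I'll confirm with an enlarged crop.

Run:
```python
from h import *
crop("pics/o_wrist.png",290,100,400,300,4,"pics/o2.png")
crop("pics/o_side.png",340,320,460,400,6,"pics/o3.png")
```

```text
(no output)
```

View pics/o2.png

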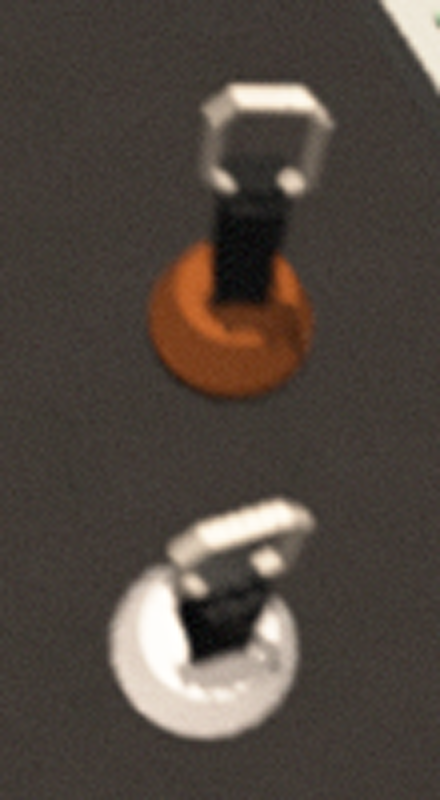

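View pics/o3.png

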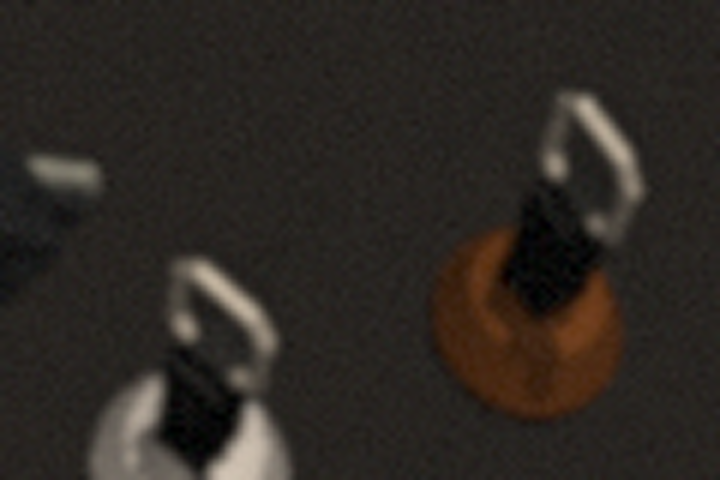

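Run:
```python
from h import *
W=lambda *p:np.array([290,100])+np.array(p)/4
D=lambda *p:np.array([340,320])+np.array(p)/6
a,b=[onz("wrist",W(*p),.168)[:2] for p in [(180,548),(303,513)]];d=b-a
print("eye",a,b,(a+b)/2,np.linalg.norm(d),np.arctan2(d[1],d[0]))
a,b=[onz("side",D(*p),.168)[:2] for p in [(182,268),(272,345)]];d=b-a
print("eyeS",a,b,(a+b)/2,np.linalg.norm(d),np.arctan2(d[1],d[0]))
print(tri(("wrist",W(242,530)),("side",D(228,305))))
# bell mask
im=cv2.imread("pics/o_wrist.png");g=im.min(2);m=(g>90).astype(np.uint8);m[:225]=0;m[290:]=0;m[:,:312]=0;m[:,372:]=0
ys,xs=np.where(m)
sel=(ys>255)
c=cam("wrist")
P=np.array([onz("wrist",(x,y),0,c)[:2] for x,y in zip(xs[sel],ys[sel])])
# lower outline points
L=[]
for x in range(xs.min(),xs.max()+1):
    yy=ys[xs==x]
    if len(yy): L.append((x,yy.max()+.5))
L=[l for l in L if l[1]>262]; Q=np.array([onz("wrist",l,.0,c)[:2] for l in L])
A=np.c_[2*Q,np.ones(len(Q))];s=np.linalg.lstsq(A,(Q**2).sum(1),rcond=None)[0];print("circle",s[:2],np.sqrt(s[2]+s[0]**2+s[1]**2),len(Q))
from scipy.optimize import least_squares
f=least_squares(lambda u:np.hypot(*(Q-u).T)-.037,s[:2]);print("fixed r",f.x,np.abs(f.fun).max())
```

```text
eye [ 0.4332 -0.3689] [ 0.4406 -0.404 ] [ 0.4369 -0.3864] 0.03588155933775633 -1.3630003218082853
eyeS [ 0.4342 -0.3722] [ 0.4435 -0.4093] [ 0.4388 -0.3907] 0.03816450783679794 -1.3269348318069591
(array([ 0.4415, -0.3878,  0.1579]), np.float64(0.0026180039918218233))
circle [ 0.4408 -0.3877] 0.03855090639071866 48
fixed r [ 0.439  -0.3875] 0.0019828921860690074
```

Run:
```python
from h import *
st()
r,p,M=plan([((.375,-.389,.21),0,6)],hand=1);show(r)
print(sum(np.array(x[0]) for x in r))
r,p,M=plan([((.4525,-.389,.068),0,8)],p=p,M=M,hand=1);show(r)
```

```text
t 13.53 [ 0.3775 -0.3459  0.341 ] tilt 0.686 az -0.064 spinneeded -0.007 w 0.0855 F [ 0.304  -0.1536  0.2332] T [0.0275 0.337  0.0267] j [-1.2087 -0.5201  1.6984  0.6157  1.6248  0.5763]
max mm/row 23.1 n=6
[[[0.029,0.055,0.068],0.0,1],[[0.029,0.055,0.068],0.0,1],[[0.029,0.055,0.068],0.0,1],[[0.029,0.055,0.067],0.0,1],[[0.03,0.055,0.068],0.0,1],[[0.029,0.055,0.067],0.0,1]]
[0.175 0.33  0.406]
max mm/row 20.4 n=8
[[[-0.002,0.015,0.079],0.0,1],[[-0.002,0.015,0.08],0.0,1],[[-0.002,0.015,0.079],0.0,1],[[-0.003,0.015,0.08],0.0,1],[[-0.002,0.015,0.079],0.0,1],[[-0.003,0.015,0.08],0.0,1],[[-0.002,0.015,0.079],0.0,1],[[-0.003,0.015,0.08],0.0,1]]
```

Emit:
drive_tool:
  increments:
    - [[0.03,0.055,0.068],0,1]
    - [[0.03,0.055,0.068],0,1]
    - [[0.03,0.055,0.068],0,1]
    - [[0.03,0.055,0.068],0,1]
    - [[0.03,0.055,0.068],0,1]
    - [[0.03,0.055,0.068],0,1]
    - [[0,0,0],0,1]

```text
time: 14.12
tool_pos: [0.3763, -0.3896, 0.2092]
tool_rot: [-1.767, 1.893, -0.671]
contact_force: [-0.7, 0.5, -0.5]
width: 0.0856
```

Run:
```python
from h import *
im=grab_frame("wrist");cv2.imwrite("pics/p_wrist.png",im[:,:,::-1])
st();g=np.array([.4385,-.388,.085]);p,M=pose();print("grip in tool",M.T@(g-p),"eye",M.T@(np.array([.4385,-.388,.171])-p),proj("wrist",g),proj("wrist",(.4385,-.388,.171)))
r,p,M=plan([((.4525,-.389,.068),0,8)],hand=1);show(r)
```

```text
t 14.17 [ 0.3767 -0.3896  0.212 ] tilt 0.687 az -0.064 spinneeded -0.004 w 0.0853 F [-0.0673  0.6558  0.588 ] T [-0.0232  0.2863 -0.0195] j [-1.2494 -0.4414  1.8736  0.6348  1.4409  0.3921]
grip in tool [-0.0054  0.033   0.1372] eye [-0.0056 -0.0216  0.0708] [311.2555 219.2645] [308.9318 177.6199]
max mm/row 20.5 n=8
[[[-0.003,0.016,0.08],0.0,1],[[-0.003,0.017,0.08],0.0,1],[[-0.003,0.016,0.08],0.0,1],[[-0.002,0.017,0.079],0.0,1],[[-0.003,0.016,0.08],0.0,1],[[-0.002,0.017,0.079],0.0,1],[[-0.003,0.016,0.08],0.0,1],[[-0.002,0.017,0.079],0.0,1]]
```

View pics/p_wrist.png

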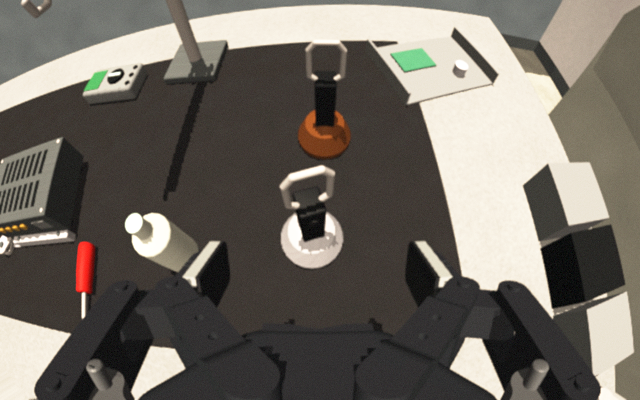

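Emit:
drive_tool:
  increments:
    - [[-0.003,0.016,0.08],0,1]
    - [[-0.003,0.016,0.08],0,1]
    - [[-0.003,0.016,0.08],0,1]
    - [[-0.003,0.016,0.08],0,1]
    - [[-0.003,0.016,0.08],0,1]
    - [[-0.003,0.016,0.08],0,1]
    - [[-0.003,0.016,0.08],0,1]
    - [[-0.003,0.016,0.07],0,1]
    - [[0,0,0],0,1]

```text
time: 14.92
tool_pos: [0.4531, -0.3882, 0.0702]
tool_rot: [-1.769, 1.89, -0.675]
contact_force: [-0.6, 0.8, -0.6]
width: 0.0852
```

Run:
```python
from h import *
im=grab_frame("wrist");cv2.imwrite("pics/q_wrist.png",im[:,:,::-1])
im=grab_frame("scene");cv2.imwrite("pics/q_scene.png",im[:,:,::-1]);crop("pics/q_scene.png",140,190,290,330,4,"pics/q2.png")
st();g=np.array([.4385,-.388,.085]);p,M=pose();print("grip in tool",M.T@(g-p))
```

```text
t 15.02 [ 0.4528 -0.3898  0.0732] tilt 0.690 az -0.069 spinneeded 0.003 w 0.0855 F [ 0.0699 -0.1755  0.2947] T [ 0.0244  0.2612 -0.0352] j [-1.0849 -0.2581  1.983   0.6509  1.1045  0.3441]
grip in tool [-0.0008  0.0036 -0.0182]
```

View pics/q_wrist.png

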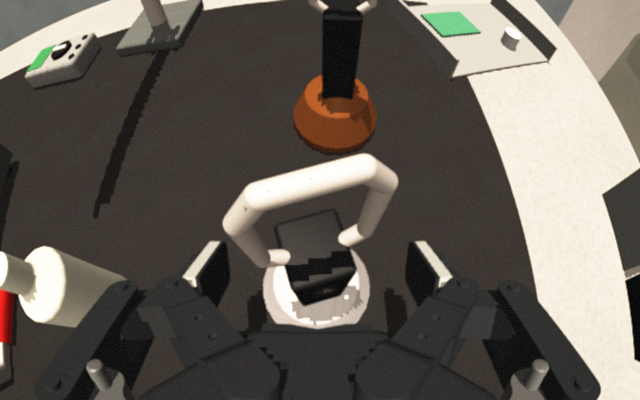

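View pics/q2.png

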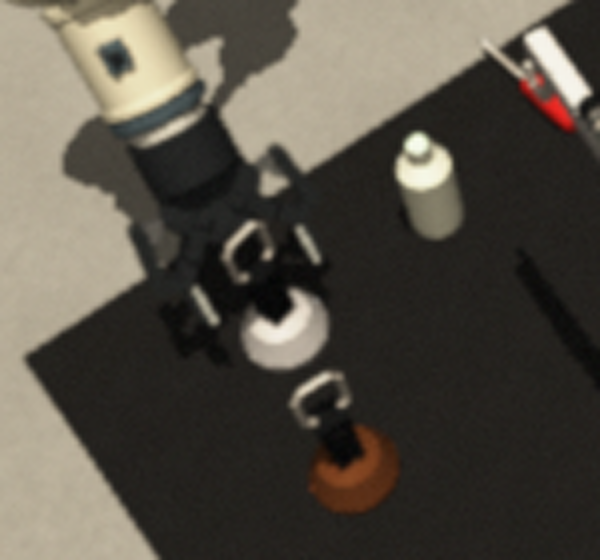

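Emit:
drive_tool:
  increments:
    - [[0,0,0],0,0]
    - [[0,0,0],0,0]
    - [[0,0,0],0,0]
    - [[0,0,0],0,0]
    - [[0,0,0],0,0]
    - [[0,0,0],0,0]
    - [[0,0,0],0,0]
    - [[0,0,0],0,0]
  grip_force: 40

```text
time: 15.68
tool_pos: [0.4521, -0.3898, 0.072]
tool_rot: [-1.767, 1.891, -0.68]
contact_force: [-1.8, 3.3, 5.3]
width: 0.0267
```

Run:
```python
from h import *
im=grab_frame("wrist");cv2.imwrite("pics/r_wrist.png",im[:,:,::-1])
im=grab_frame("scene");cv2.imwrite("pics/r_scene.png",im[:,:,::-1]);crop("pics/r_scene.png",140,190,290,330,4,"pics/r2.png")
st()
```

```text
t 15.78 [ 0.4521 -0.3898  0.072 ] tilt 0.690 az -0.068 spinneeded 0.001 w 0.0268 F [-2.8419  2.751   5.895 ] T [ 0.538  -0.0767  0.3671] j [-1.0863 -0.2577  1.985   0.6517  1.1037  0.3429]
```

View pics/r_wrist.png

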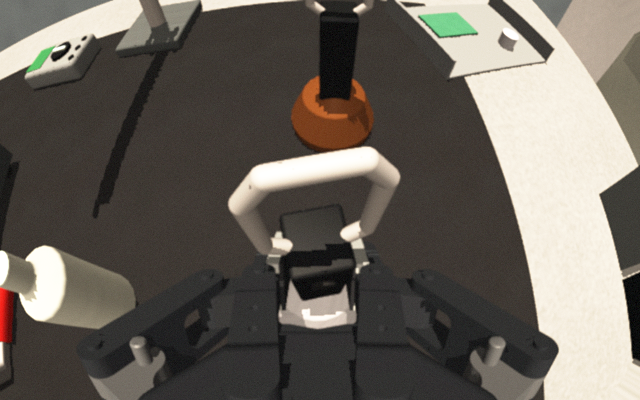

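View pics/r2.png

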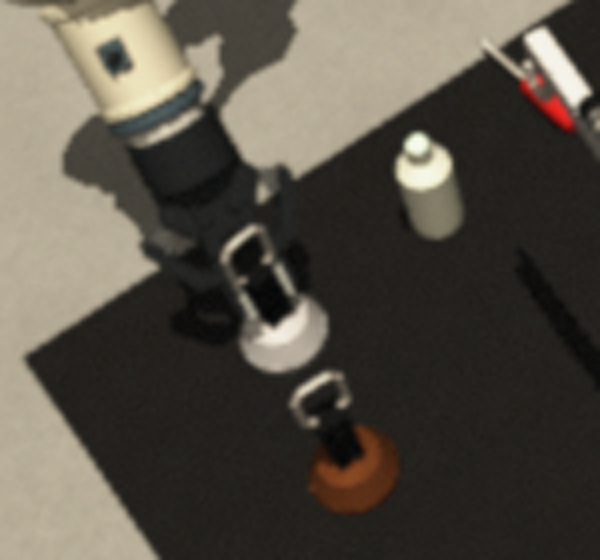

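Emit:
drive_tool:
  increments:
    - [[0,0,0],0,0]
    - [[0,0,0],0,0]
    - [[0,0,0],0,0]
  grip_force: 100

```text
time: 16.03
tool_pos: [0.4522, -0.3899, 0.0723]
tool_rot: [-1.767, 1.891, -0.681]
contact_force: [-2.3, 2.7, 6.8]
width: 0.0246
```

Emit:
drive_tool:
  increments:
    - [[0,-0.03,-0.036],0,0]
    - [[0,-0.06,-0.07],0,0]
    - [[0,-0.06,-0.07],0,0]
    - [[0,-0.06,-0.07],0,0]
    - [[0,-0.06,-0.07],0,0]
    - [[0,-0.06,-0.07],0,0]
    - [[0,-0.06,-0.07],0,0]
    - [[0,0,0],0,0]

```text
time: 16.7
tool_pos: [0.4553, -0.3913, 0.227]
tool_rot: [-1.769, 1.89, -0.69]
contact_force: [0.5, -0.7, -1.8]
width: 0.0246
```

Run:
```python
from h import *
st()
for n in("wrist","scene","side"):
    im=grab_frame(n);cv2.imwrite(f"pics/s_{n}.png",im[:,:,::-1])
crop("pics/s_scene.png",120,150,290,330,3.3,"pics/s2.png")
```

```text
t 16.70 [ 0.4553 -0.3913  0.227 ] tilt 0.693 az -0.078 spinneeded 0.012 w 0.0246 F [ 0.5016 -0.7263 -1.7908] T [-0.0068  0.5196 -0.0389] j [-1.0807 -0.3393  1.7726  0.5874  1.3338  0.5254]
```

View pics/s_wrist.png

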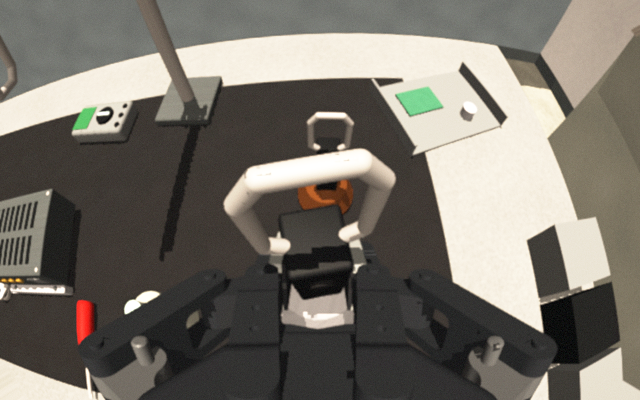

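View pics/s2.png

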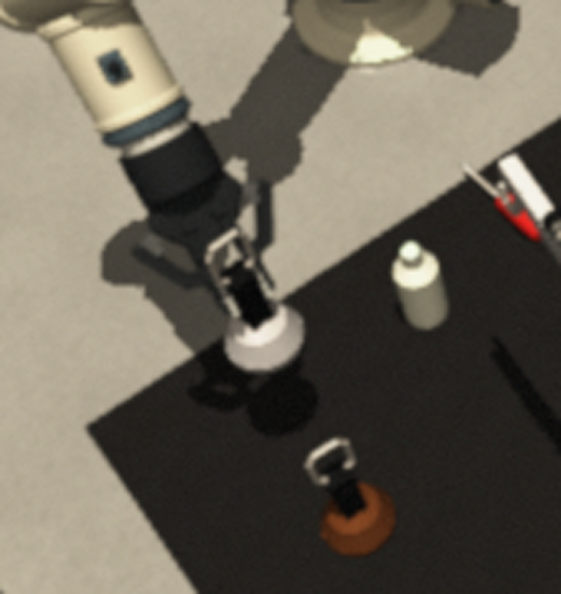

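View pics/s_side.png

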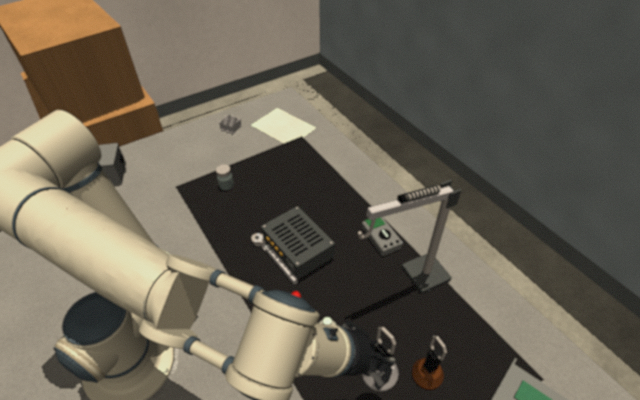

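Run:
```python
from h import *
crop("pics/s_scene.png",170,205,220,265,10,"pics/s3.png")
crop("pics/s_side.png",355,315,415,400,7,"pics/s4.png")
crop("pics/s_wrist.png",215,140,405,330,3,"pics/s5.png")
```

```text
(no output)
```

View pics/s3.png

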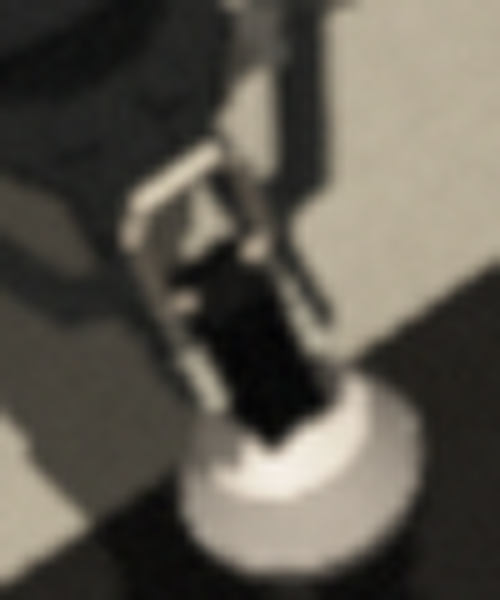

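View pics/s4.png

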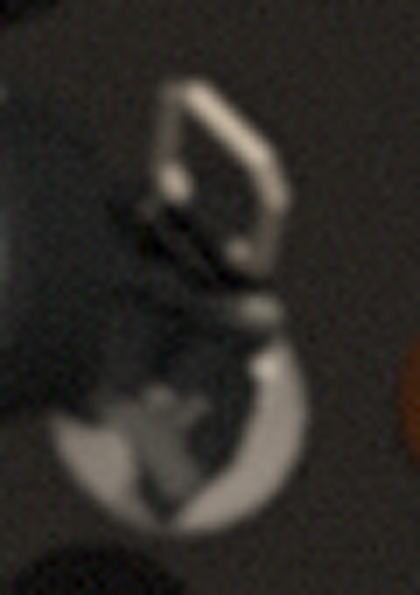

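View pics/s5.png

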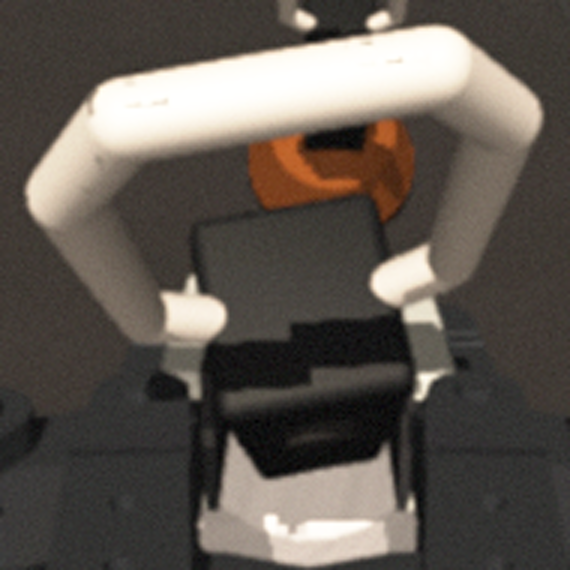

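Run:
```python
from h import *
st();p,M=pose()
W=lambda a,b:(215+a/3,140+b/3)
S=lambda a,b:(170+a/10,205+b/10)
D=lambda a,b:(355+a/7,315+b/7)
obs=[("wrist",W(283,95)),("scene",S(174,182)),("side",D(232,125))]
for i in range(3):
    for j in range(i): print(obs[i][0],obs[j][0],tri(obs[i],obs[j]))
A=0;b=0
for n,px in obs:
    e,v=ray(n,px);Q=np.eye(3)-np.outer(v,v);A=A+Q;b=b+Q@e
X=np.linalg.solve(A,b);print("eye wire centre",X,"tool",M.T@(X-p))
# expected
g=p+M@np.array([0,0,-.019]);print("expected from grasp pt",g+[0,0,.083])
l,r=[onz("wrist",q,X[2]) for q in (W(115,120),W(445,65))];d=r-l;print(np.linalg.norm(d),np.arctan2(d[1],d[0]))
l,r=[onz("side",q,X[2]) for q in (D(195,90),D(270,160))];d=r-l;print(np.linalg.norm(d),np.arctan2(d[1],d[0]))
l,r=[onz("scene",q,X[2]) for q in (S(212,150),S(137,210))];d=r-l;print(np.linalg.norm(d),np.arctan2(d[1],d[0]))
```

```text
t 16.85 [ 0.4539 -0.3896  0.2186] tilt 0.686 az -0.067 spinneeded -0.001 w 0.0245 F [ 0.5473 -0.2156 -3.0688] T [0.0785 0.6531 0.0161] j [-1.0808 -0.336   1.7822  0.5863  1.3326  0.5236]
scene wrist (array([ 0.4454, -0.3885,  0.3146]), np.float64(0.0017084812386009539))
side wrist (array([ 0.4485, -0.3873,  0.3114]), np.float64(0.002142789021517197))
side scene (array([ 0.4472, -0.3893,  0.3172]), np.float64(0.0008722756036762782))
eye wire centre [ 0.4463 -0.3886  0.3156] tool [-0.0006 -0.0555 -0.0799]
expected from grasp pt [ 0.4419 -0.3888  0.3163]
0.023095965927081137 -1.4506121938441845
0.025680263779652573 -1.4171289899771344
0.026778537943470238 -1.4159803301979217
```

Run:
```python
from h import *
r,p,M=plan([((.47,-.34,.24),0,4),((.485,-.172,.24),0,9)],hand=0);show(r)
```

```text
max mm/row 18.8 n=13
[[[-0.051,-0.023,-0.009],0.0,0],[[-0.05,-0.023,-0.008],0.0,0],[[-0.051,-0.024,-0.009],0.0,0],[[-0.05,-0.023,-0.008],0.0,0],[[-0.075,-0.001,0.001],0.0,0],[[-0.075,-0.001,0.001],0.0,0],[[-0.075,-0.001,0.001],0.0,0],[[-0.075,-0.001,0.001],0.0,0],[[-0.075,-0.001,0.001],0.0,0],[[-0.075,-0.001,0.001],0.0,0],[[-0.075,-0.002,0.001],0.0,0],[[-0.075,-0.001,0.001],0.0,0]]
[[[-0.075,-0.002,0.001],0.0,0]]
```

Emit:
drive_tool:
  increments:
    - [[-0.03,-0.025,-0.015],0,0]
    - [[-0.05,-0.025,-0.015],0,0]
    - [[-0.06,-0.025,-0.015],0,0]
    - [[-0.075,-0.02,-0.01],0,0]
    - [[-0.08,0,0],0,0]
    - [[-0.08,0,0],0,0]
    - [[-0.08,0,0],0,0]
    - [[-0.08,0,0],0,0]
    - [[-0.08,0,0],0,0]
    - [[-0.07,0,0],0,0]
    - [[-0.06,0,0],0,0]
    - [[-0.04,0,0],0,0]

```text
time: 17.85
tool_pos: [0.4772, -0.1925, 0.2444]
tool_rot: [-1.769, 1.892, -0.674]
contact_force: [1.1, -0.2, -2.4]
width: 0.0246
```

Emit:
drive_tool:
  increments:
    - [[-0.02,0,0],0,0]
    - [[0,0,0],0,0]
    - [[0,0,0],0,0]

```text
time: 18.1
tool_pos: [0.4777, -0.1895, 0.2453]
tool_rot: [-1.769, 1.892, -0.677]
contact_force: [-0.3, 0.6, -3.3]
width: 0.0244
```

Run:
```python
from h import *
st()
for n in("wrist","side","scene"):
    im=grab_frame(n);cv2.imwrite(f"pics/t_{n}.png",im[:,:,::-1])
st()
crop("pics/t_side.png",300,170,480,320,4,"pics/t2.png")
crop("pics/t_scene.png",200,150,350,330,3.3,"pics/t3.png")
```

```text
t 18.10 [ 0.4777 -0.1895  0.2453] tilt 0.687 az -0.067 spinneeded -0.000 w 0.0244 F [-0.2839  0.567  -3.2668] T [0.0227 0.5583 0.0157] j [-0.6966 -0.7309  1.9988  0.3969  1.3089  0.9502]
t 18.25 [ 0.4777 -0.1903  0.2458] tilt 0.687 az -0.069 spinneeded 0.000 w 0.0243 F [ 0.4124 -0.1947 -3.4374] T [0.0387 0.6017 0.015 ] j [-0.6981 -0.7301  1.9977  0.3969  1.3089  0.9502]
```

View pics/t_wrist.png

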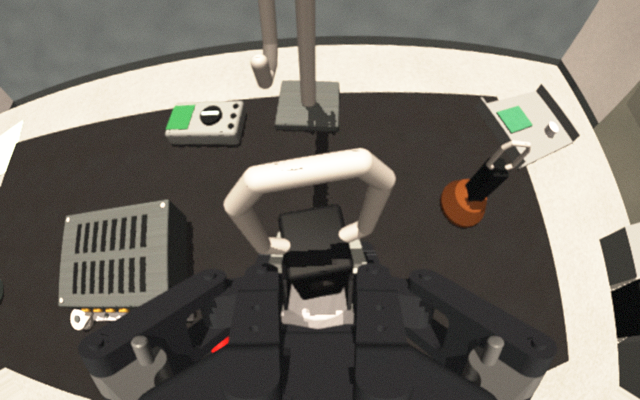

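View pics/t2.png

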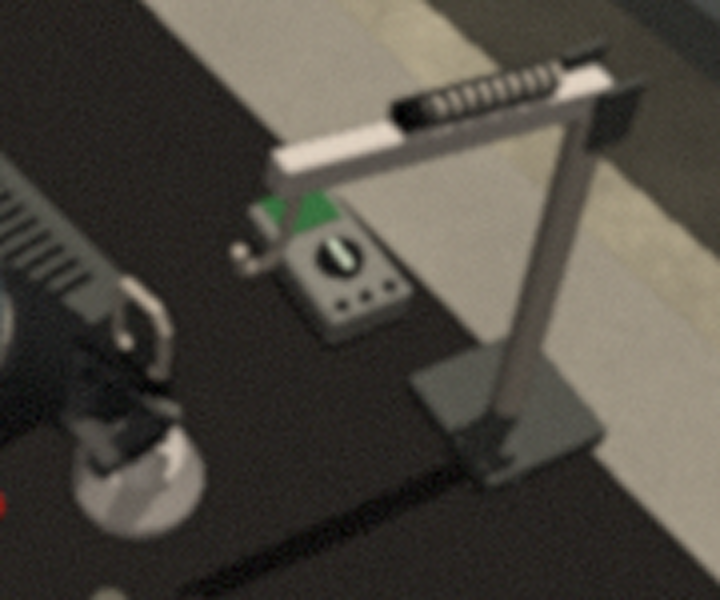

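View pics/t3.png

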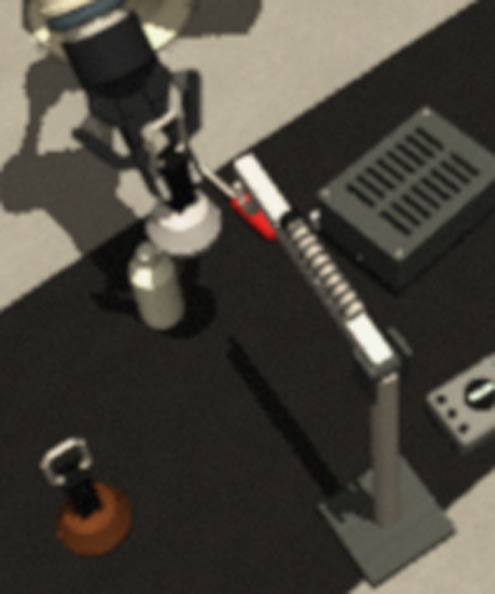

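Run:
```python
from h import *
crop("pics/t_wrist.png",230,0,340,110,6,"pics/t4.png")
crop("pics/t_side.png",345,195,405,260,10,"pics/t5.png")
```

```text
(no output)
```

View pics/t4.png

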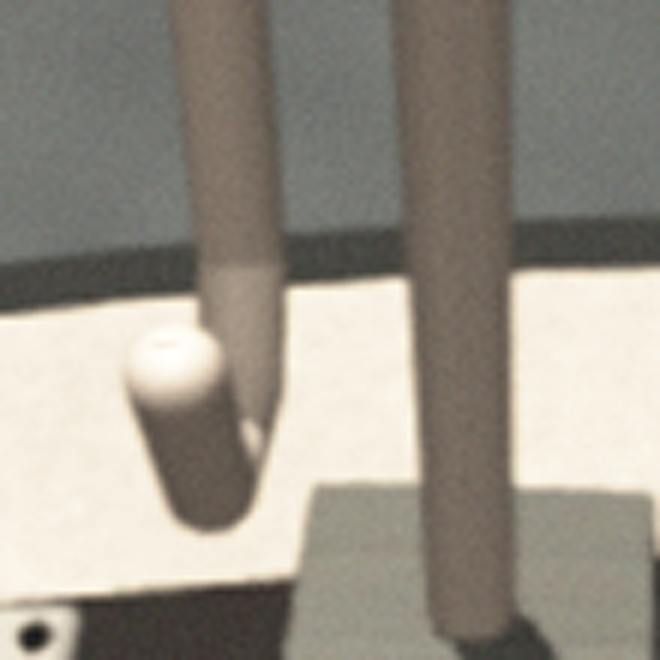

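View pics/t5.png

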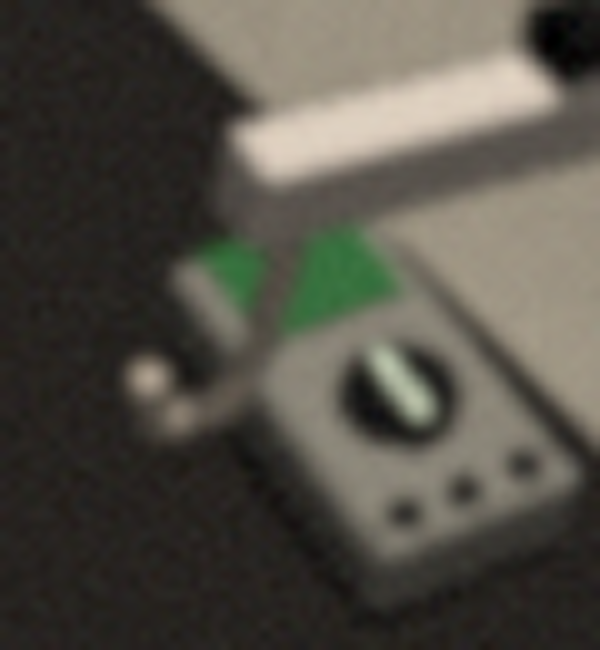

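Run:
```python
from h import *
st();p,M=pose()
W=lambda a,b:(230+a/6,b/6)
D=lambda a,b:(345+a/10,195+b/10)
print("tip",tri(("wrist",W(172,368)),("side",D(150,380))))
print("trough front",tri(("wrist",W(208,495)),("side",D(175,422))))
print("shank bend",tri(("wrist",W(243,265)),("side",D(277,285))))
# eye refreshed
W2=lambda a,b:(a,b)
crop("pics/t_wrist.png",215,140,405,220,4,"pics/t6.png");crop("pics/t_side.png",320,230,350,275,12,"pics/t7.png")
# 8mm wire dia range check
m,f,A=cam("wrist");print("range from ball diam", .008*f/(95/6))
```

```text
t 18.25 [ 0.4777 -0.1903  0.2458] tilt 0.687 az -0.069 spinneeded 0.000 w 0.0243 F [ 0.4124 -0.1947 -3.4374] T [0.0387 0.6017 0.015 ] j [-0.6981 -0.7301  1.9977  0.3969  1.3089  0.9502]
tip (array([ 0.5472, -0.169 ,  0.3059]), np.float64(0.0004061696868009592))
trough front (array([ 0.5562, -0.1682,  0.2838]), np.float64(0.0006664221540639025))
shank bend (array([ 0.5851, -0.1656,  0.2956]), np.float64(0.01845627662679115))
range from ball diam 0.1564834945449759
```

View pics/t6.png

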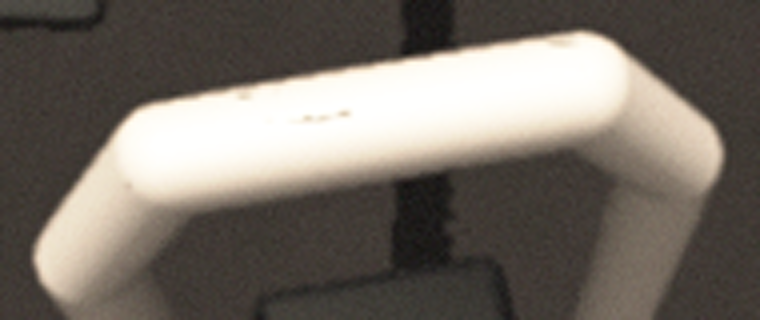

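View pics/t7.png

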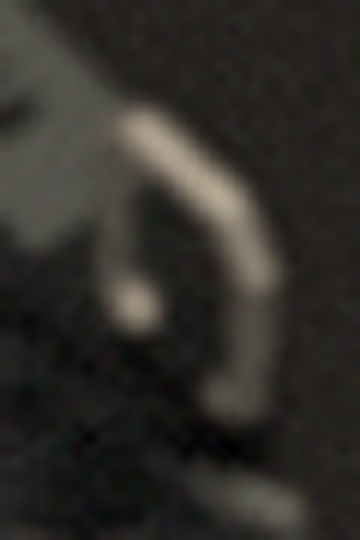

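Run:
```python
from h import *
p,M=pose()
a=("wrist",(308.75,170));b=("side",(335.25,243.3))
X,e=tri(a,b);print(X,e,X-p)
crop("pics/t_scene.png",235,175,270,225,12,"pics/t8.png")
```

```text
[ 0.4687 -0.1881  0.3439] 0.0006353745119981947 [-0.0089  0.0022  0.0981]
```

View pics/t8.png

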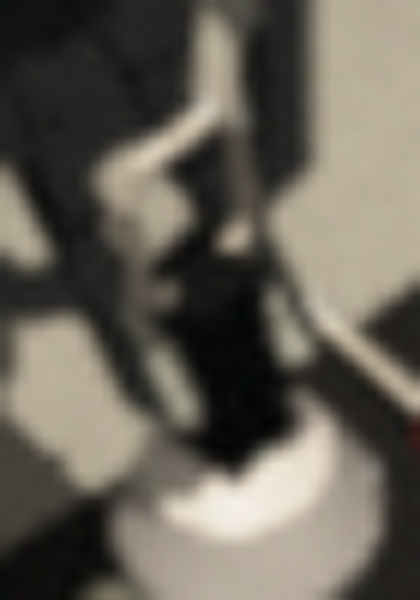

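Run:
```python
from h import *
r,p,M=plan([((.530,-.1715,.222),0,4)],hand=0);show(r)
```

```text
max mm/row 15.1 n=4
[[[-0.022,-0.024,0.051],0.0,0],[[-0.022,-0.024,0.051],0.0,0],[[-0.023,-0.025,0.05],0.0,0],[[-0.022,-0.024,0.051],0.0,0]]
```

Emit:
drive_tool:
  increments:
    - [[-0.018,-0.019,0.041],0,0]
    - [[-0.018,-0.019,0.041],0,0]
    - [[-0.018,-0.019,0.041],0,0]
    - [[-0.018,-0.019,0.041],0,0]
    - [[-0.018,-0.019,0.04],0,0]
    - [[0,0,0],0,0]
    - [[0,0,0],0,0]
    - [[0,0,0],0,0]

```text
time: 18.92
tool_pos: [0.5297, -0.1713, 0.222]
tool_rot: [-1.768, 1.893, -0.679]
contact_force: [-0.5, -0.5, -3.1]
width: 0.0249
```

```bash
cat > look.py <<'E'
from h import *
import sys
t=sys.argv[1]
st()
for n in("wrist","side"):
    im=grab_frame(n);cv2.imwrite(f"pics/{t}_{n}.png",im[:,:,::-1])
st()
crop(f"pics/{t}_side.png",325,185,415,275,7,f"pics/{t}_s.png")
crop(f"pics/{t}_wrist.png",200,20,420,200,3,f"pics/{t}_w.png")
E
python3 look.py u
```

```text
t 18.92 [ 0.5297 -0.1713  0.222 ] tilt 0.688 az -0.069 spinneeded 0.001 w 0.0249 F [-0.4556 -0.5432 -3.0915] T [-0.0524  0.5794 -0.0238] j [-0.5592 -0.6225  1.9768  0.3291  1.1797  1.0496]
t 19.02 [ 0.5297 -0.1714  0.2226] tilt 0.689 az -0.070 spinneeded 0.001 w 0.0245 F [ 0.1445 -0.854  -2.9142] T [ 0.0264  0.5786 -0.0478] j [-0.5593 -0.6233  1.9767  0.3291  1.1795  1.0499]
```

View pics/u_s.png

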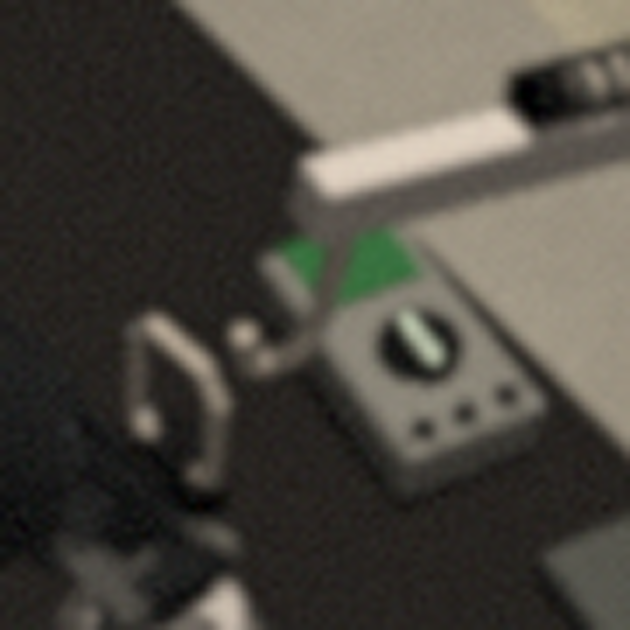

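View pics/u_w.png

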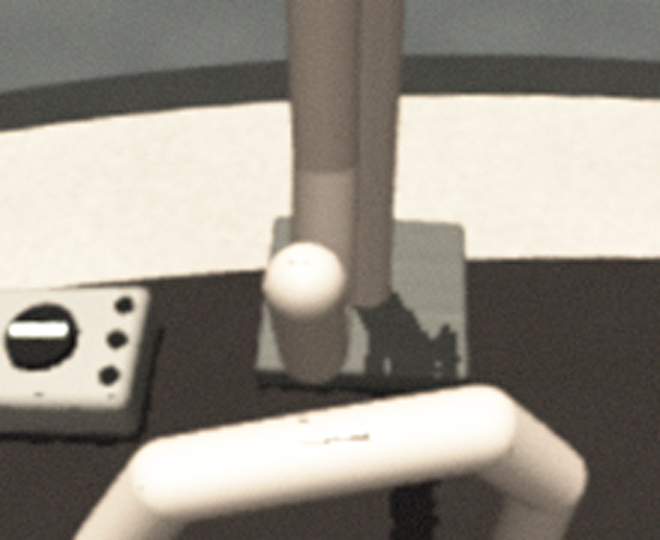

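Run:
```python
from h import *
p,M=pose()
T,e=tri(("wrist",(301.7,113.3)),("side",(359.9,232.9)));print("tip",T,e)
X,e=tri(("wrist",(308.3,168.3)),("side",(351.4,236)));print("eye",X,e,X-p)
for nm,w in [("+6z",[0,0,.006]),("x1",[.012,-.001,0])]: print(nm,np.round(M.T@np.array(w)/.25,4))
```

```text
tip [ 0.5477 -0.1683  0.3051] 0.0004088961841126572
eye [ 0.5248 -0.1692  0.3115] 0.0018014233034137034 [-0.0049  0.0022  0.0889]
+6z [ 0.     -0.0153 -0.0185]
x1 [ 0.0007 -0.0372  0.0306]
```

Emit:
drive_tool:
  increments:
    - [[0,-0.008,-0.01],0,0]
    - [[0.001,-0.019,0.015],0,0]
    - [[0.001,-0.019,0.015],0,0]
    - [[0,0,0],0,0]
    - [[0,0,0],0,0]

```text
time: 19.43
tool_pos: [0.5422, -0.172, 0.2252]
tool_rot: [-1.769, 1.892, -0.678]
contact_force: [0.0, 0.0, -3.1]
width: 0.0247
```

```bash
python3 look.py v
```

```text
t 19.43 [ 0.5422 -0.172   0.2252] tilt 0.688 az -0.068 spinneeded 0.000 w 0.0247 F [ 0.0229  0.027  -3.0949] T [-0.0145  0.615  -0.0098] j [-0.543  -0.5848  1.9475  0.3212  1.1673  1.0622]
t 19.53 [ 0.542  -0.172   0.2251] tilt 0.688 az -0.068 spinneeded 0.000 w 0.0248 F [ 0.0954  0.2915 -3.3581] T [0.0333 0.6081 0.0204] j [-0.5432 -0.5855  1.9481  0.3212  1.1675  1.0622]
```

View pics/v_s.png

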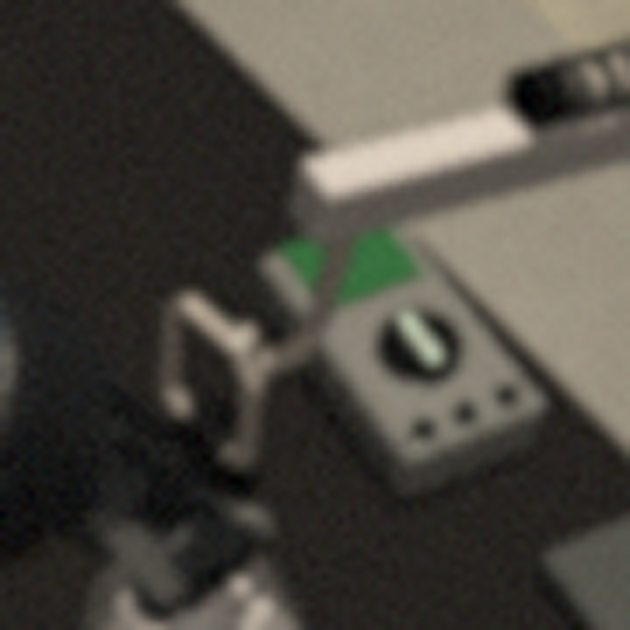

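View pics/v_w.png

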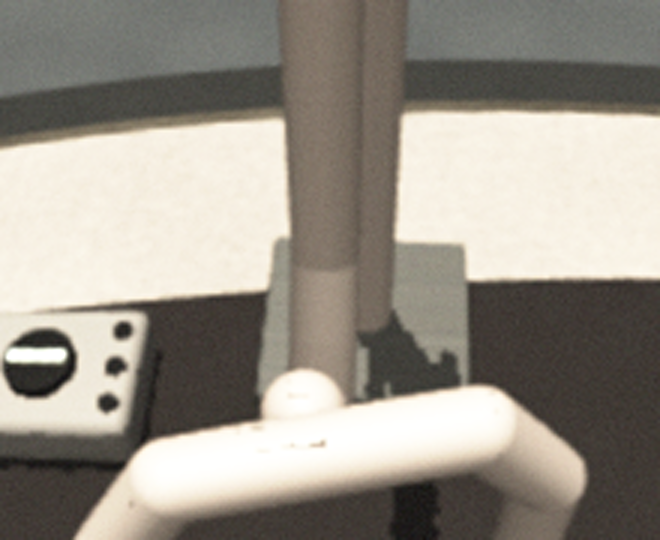

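Run:
```python
from h import *
p,M=pose()
im=grab_frame("scene");cv2.imwrite("pics/v_scene.png",im[:,:,::-1]);crop("pics/v_scene.png",240,170,320,250,8,"pics/v_c.png")
T,e=tri(("wrist",(200+303/3,20+405/3)),("side",(359.9,232.9)));print("tip",T,e)
X,e=tri(("wrist",(308.3,168.5)),("side",(325+216/7,185+322/7)));print("eye",X,e,X-p)
T=np.array([.5475,-.1685,.3055])
print("tip proj w",proj("wrist",T),proj("side",T),proj("scene",T))
for off in ([-.0089,.0022,.098],[-.005,.0022,.089],[-.012,.001,.098]):
    print(off,proj("wrist",p+off),proj("side",p+off),proj("scene",p+off))
```

```text
tip [ 0.5478 -0.168   0.3045] 0.0001159012813082424
eye [ 0.5345 -0.1697  0.321 ] 0.0005312631356927294 [-0.0074  0.0023  0.0959]
tip proj w [302.6928 154.3296] [359.9457 232.8085] [271.5472 205.5812]
[-0.0089, 0.0022, 0.098] [308.5662 168.2954] [355.2795 230.7521] [267.6615 199.3079]
[-0.005, 0.0022, 0.089] [308.5794 172.6596] [356.5484 232.6872] [268.7752 201.9362]
[-0.012, 0.001, 0.098] [315.4827 181.6059] [354.4221 231.7315] [266.7054 198.896 ]
```

View pics/v_c.png

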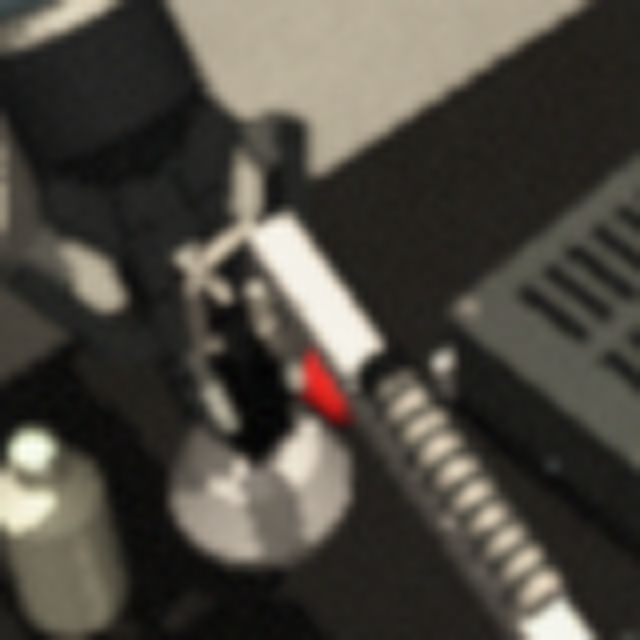

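Emit:
drive_tool:
  increments:
    - [[0.001,-0.026,0.034],0,0]
    - [[0.001,-0.026,0.034],0,0]
    - [[0,0,0],0,0]
    - [[0,0,0],0,0]

```text
time: 19.92
tool_pos: [0.5626, -0.1737, 0.22]
tool_rot: [-1.769, 1.892, -0.677]
contact_force: [-0.1, 0.9, -3.0]
width: 0.0247
```

```bash
python3 look.py w
```

```text
t 19.92 [ 0.5626 -0.1737  0.22  ] tilt 0.687 az -0.067 spinneeded 0.000 w 0.0247 F [-0.1144  0.8741 -2.989 ] T [0.0212 0.5734 0.0021] j [-0.5193 -0.5245  1.9171  0.3108  1.1324  1.0763]
t 20.02 [ 0.5624 -0.1739  0.2205] tilt 0.688 az -0.068 spinneeded 0.001 w 0.0246 F [-0.2372 -0.1069 -2.5381] T [ 0.012   0.6025 -0.0618] j [-0.5197 -0.5257  1.9172  0.3108  1.1324  1.0763]
```

View pics/w_s.png

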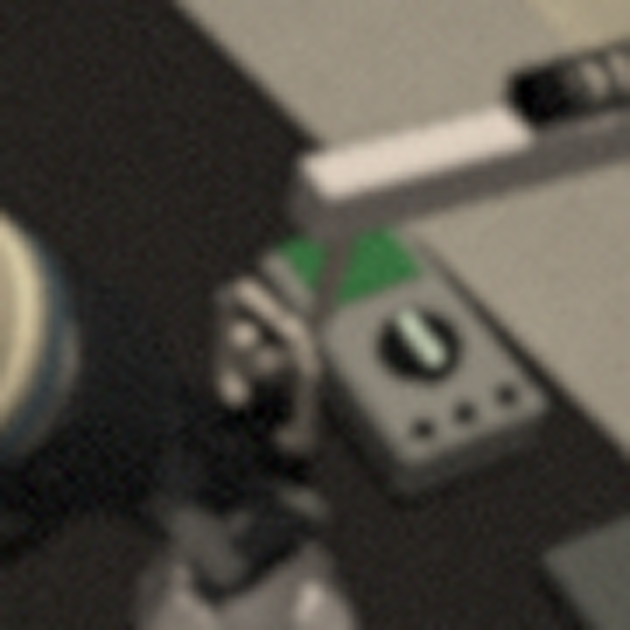

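View pics/w_w.png

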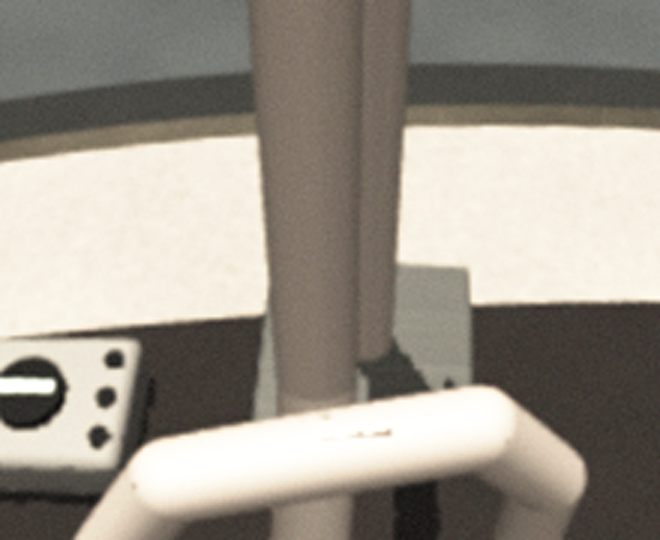

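Emit:
drive_tool:
  increments:
    - [[0,0.01,0.018],0,0]
    - [[0,0.01,0.018],0,0]
    - [[0,0.01,0.018],0,0]
    - [[0,0,0],0,0]
    - [[0,0,0],0,0]

```text
time: 20.43
tool_pos: [0.5652, -0.1741, 0.2043]
tool_rot: [-1.768, 1.893, -0.677]
contact_force: [0.0, -0.2, -2.6]
width: 0.0247
```

Emit:
drive_tool:
  increments:
    - [[0,0.009,0.018],0,0]
    - [[0,0,0],0,0]

```text
time: 20.6
tool_pos: [0.5665, -0.1742, 0.1995]
tool_rot: [-1.768, 1.893, -0.677]
contact_force: [0.4, -0.8, -3.8]
width: 0.0243
```

```bash
python3 look.py x
```

```text
t 20.60 [ 0.5665 -0.1742  0.1995] tilt 0.687 az -0.068 spinneeded 0.000 w 0.0243 F [ 0.3717 -0.7629 -3.7671] T [ 0.0125  0.593  -0.0289] j [-0.515  -0.5123  1.945   0.314   1.0924  1.0675]
t 20.70 [ 0.5666 -0.1742  0.2001] tilt 0.688 az -0.068 spinneeded 0.000 w 0.0241 F [-0.194  -0.5681 -2.2206] T [ 0.0248  0.5975 -0.0321] j [-0.515  -0.5126  1.9443  0.314   1.0929  1.0676]
```

View pics/x_s.png

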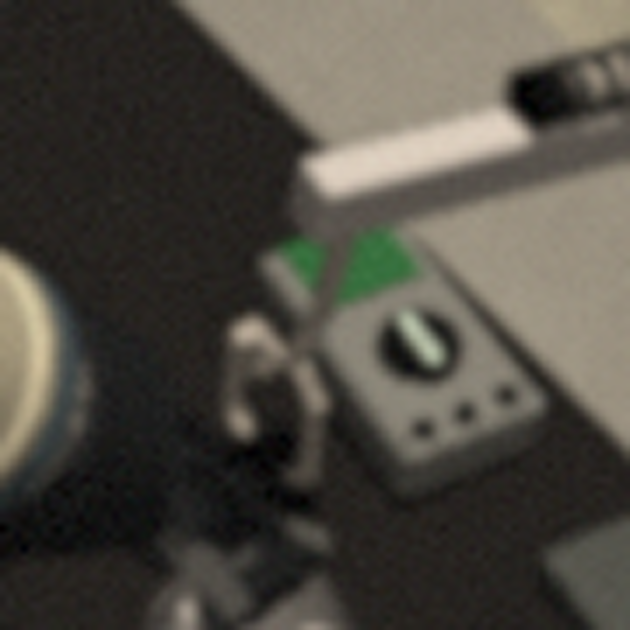

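View pics/x_w.png

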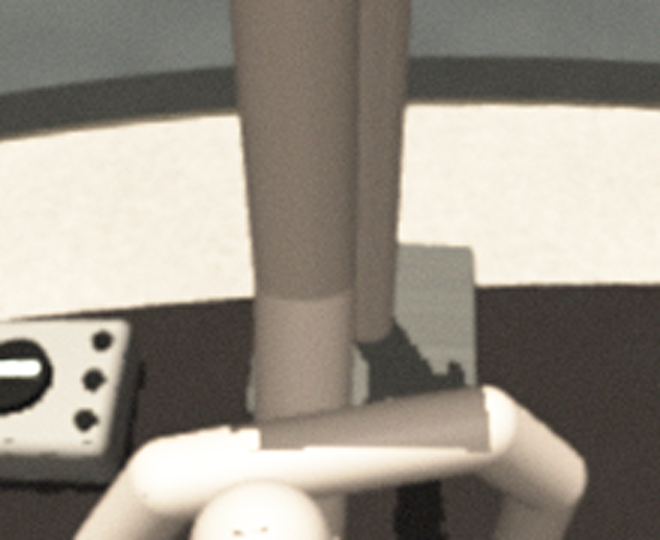

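Emit:
drive_tool:
  increments:
    - [[0,0.01,0.013],0,0]
    - [[0,0,0],0,0]

```text
time: 20.87
tool_pos: [0.5669, -0.1743, 0.1963]
tool_rot: [-1.768, 1.892, -0.679]
contact_force: [1.1, 0.0, -1.5]
width: 0.0245
```

Emit:
drive_tool:
  increments:
    - [[0,0.01,0.013],0,0]
    - [[0,0,0],0,0]

```text
time: 21.03
tool_pos: [0.567, -0.1743, 0.192]
tool_rot: [-1.768, 1.892, -0.679]
contact_force: [0.6, -0.6, -1.1]
width: 0.0243
```

Emit:
drive_tool:
  increments:
    - [[0,0.01,0.013],0,0]
    - [[0,0,0],0,0]

```text
time: 21.2
tool_pos: [0.5669, -0.1743, 0.1876]
tool_rot: [-1.768, 1.892, -0.678]
contact_force: [1.8, -0.2, -0.7]
width: 0.0245
```

```bash
python3 look.py y
python3 - <<'E'
from h import *
crop("pics/y_side.png",300,170,480,300,4,"pics/y2.png")
E
```

```text
t 21.20 [ 0.5669 -0.1743  0.1876] tilt 0.688 az -0.068 spinneeded 0.000 w 0.0245 F [ 1.8115 -0.2311 -0.728 ] T [0.0027 0.3467 0.0043] j [-0.5146 -0.5097  1.9646  0.3175  1.0706  1.06  ]
t 21.30 [ 0.567  -0.1743  0.1879] tilt 0.688 az -0.068 spinneeded 0.000 w 0.0242 F [ 0.9509 -0.2439 -0.5953] T [ 0.0177  0.3299 -0.0021] j [-0.5146 -0.5098  1.9641  0.3175  1.0712  1.0601]
```

View pics/y2.png

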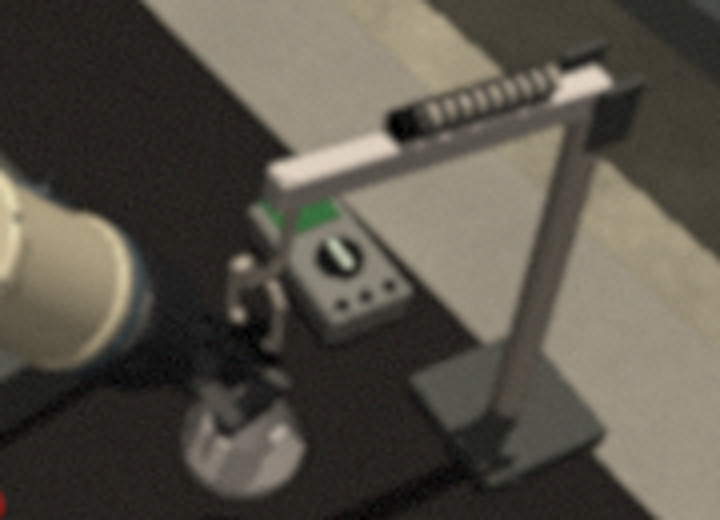

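View pics/y_w.png

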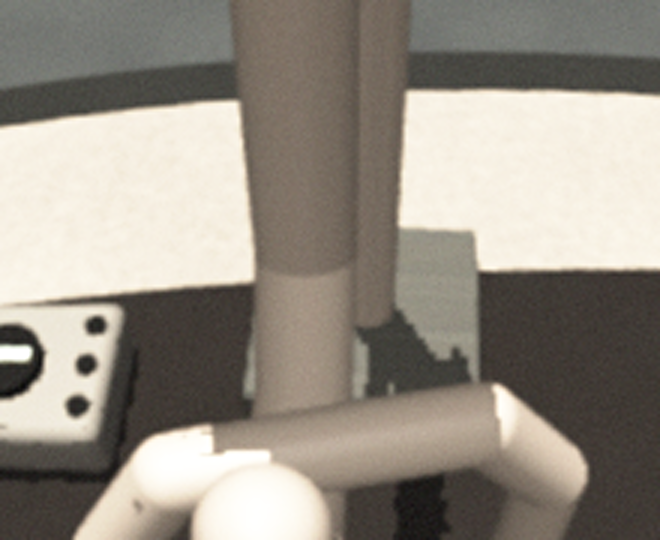

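Emit:
drive_tool:
  increments:
    - [[0,0.007,0.015],0,0]
    - [[0,0.007,0.015],0,0]
    - [[0,0,0],0,0]
    - [[0,0,0],0,0]

```text
time: 21.63
tool_pos: [0.569, -0.1744, 0.1795]
tool_rot: [-1.768, 1.893, -0.678]
contact_force: [-0.1, -1.0, -1.0]
width: 0.0245
```

Run:
```python
from h import *
st()
```

```text
t 21.63 [ 0.569  -0.1744  0.1795] tilt 0.687 az -0.068 spinneeded 0.000 w 0.0245 F [-0.1098 -0.9847 -0.9528] T [ 0.0433  0.4141 -0.0707] j [-0.5123 -0.5016  1.9733  0.3189  1.0545  1.0567]
```

Emit:
drive_tool:
  increments:
    - [[0,0.007,0.015],0,0]
    - [[0,0.007,0.015],0,0]
    - [[0,0.006,0.016],0,0]
    - [[0,0.006,0.016],0,0]
    - [[0,0,0],0,0]
    - [[0,0,0],0,0]
    - [[0,0,0],0,0]

```text
time: 22.22
tool_pos: [0.5739, -0.1748, 0.164]
tool_rot: [-1.768, 1.892, -0.678]
contact_force: [-1.9, -0.2, -0.6]
width: 0.0246
```

```bash
python3 look.py z
python3 - <<'E'
from h import *
crop("pics/z_side.png",300,170,480,300,4,"pics/z2.png")
E
```

```text
t 22.22 [ 0.5739 -0.1748  0.164 ] tilt 0.688 az -0.068 spinneeded 0.001 w 0.0246 F [-1.8574 -0.1839 -0.6406] T [ 0.0056  0.4123 -0.0721] j [-0.507  -0.4829  1.9879  0.3219  1.0204  1.0499]
t 22.32 [ 0.5739 -0.1748  0.1643] tilt 0.688 az -0.069 spinneeded 0.001 w 0.0244 F [-0.8087 -0.9609 -0.6864] T [-0.0009  0.4218 -0.0573] j [-0.507  -0.4832  1.9878  0.3219  1.0206  1.0499]
```

View pics/z2.png

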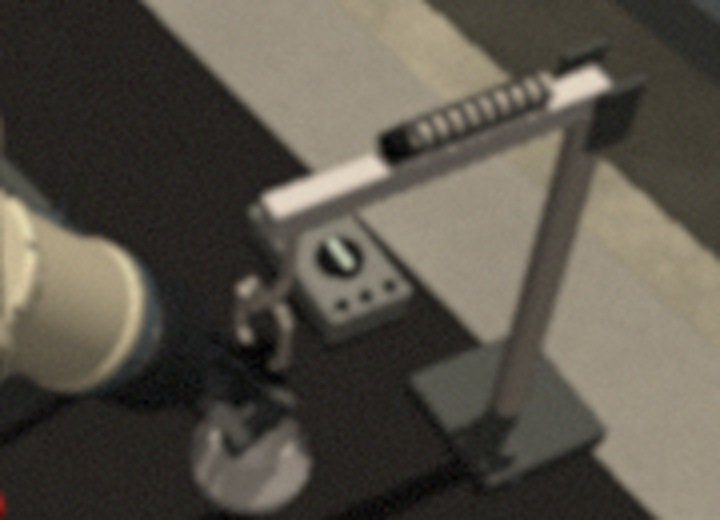

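View pics/z_w.png

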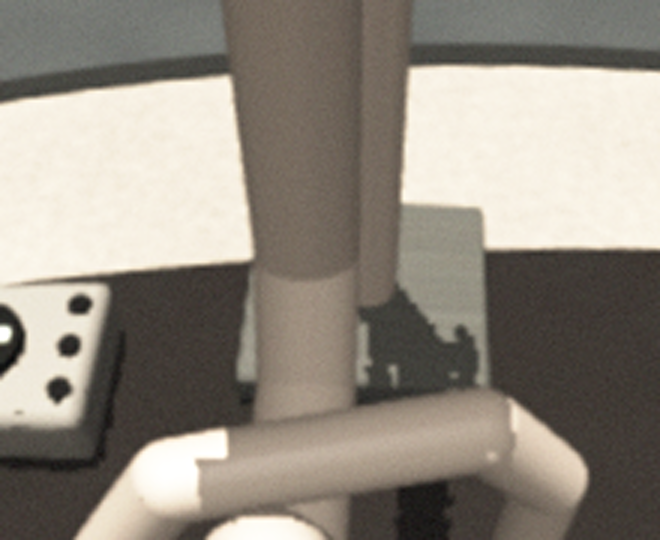

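Emit:
drive_tool:
  increments:
    - [[0,0.009,0.013],0,0]
    - [[0,0.009,0.013],0,0]
    - [[0,0.008,0.014],0,0]
    - [[0,0.008,0.014],0,0]
    - [[0,0,0],0,0]
    - [[0,0,0],0,0]
    - [[0,0,0],0,0]

```text
time: 22.9
tool_pos: [0.5755, -0.1748, 0.1474]
tool_rot: [-1.769, 1.893, -0.677]
contact_force: [-1.4, 0.9, 0.5]
width: 0.0225
```

```bash
python3 look.py A
python3 - <<'E'
from h import *
crop("pics/A_side.png",300,170,480,300,4,"pics/A2.png")
E
```

```text
t 22.90 [ 0.5755 -0.1748  0.1474] tilt 0.687 az -0.068 spinneeded 0.000 w 0.0225 F [-1.4161  0.9215  0.4536] T [ 0.0235  0.3462 -0.0088] j [-0.5049 -0.4704  2.0082  0.3267  0.9902  1.0402]
t 23.00 [ 0.5756 -0.1748  0.1479] tilt 0.687 az -0.068 spinneeded 0.000 w 0.0231 F [-1.4414  0.5356  0.2463] T [ 0.0618  0.4146 -0.0018] j [-0.5049 -0.4706  2.0079  0.3268  0.99    1.0402]
```

View pics/A2.png

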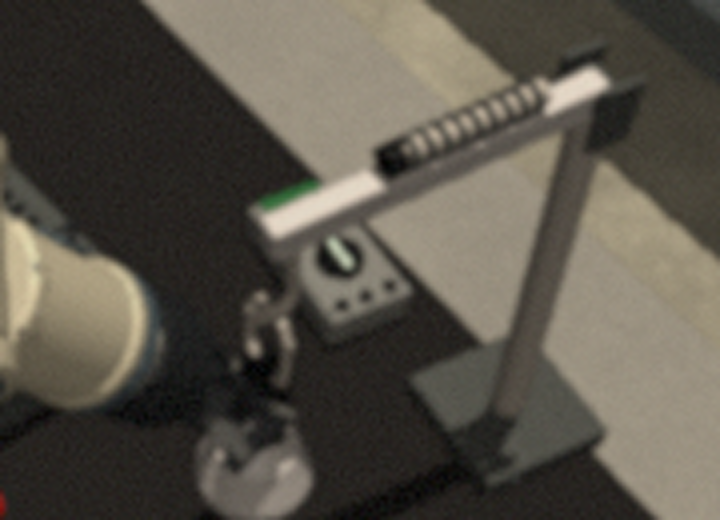

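View pics/A_w.png

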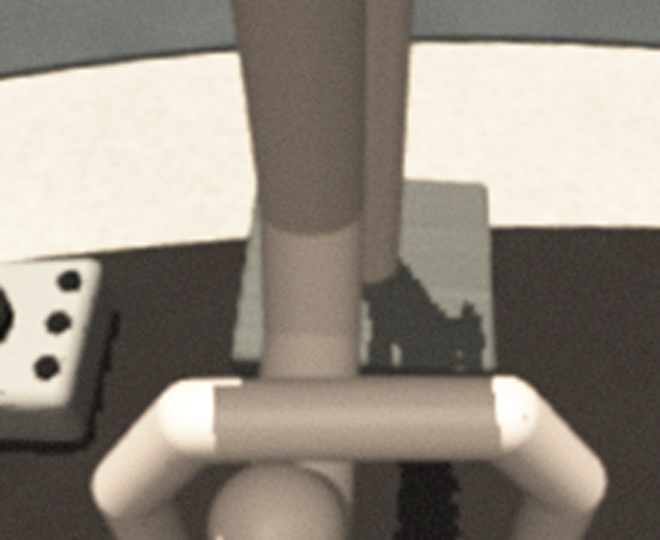

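Emit:
drive_tool:
  increments:
    - [[0,0.006,-0.005],0,0]
    - [[0,0.003,0.003],0,0]
    - [[0,0,0],0,0]
    - [[0,0,0],0,0]

```text
time: 23.33
tool_pos: [0.5743, -0.1749, 0.1481]
tool_rot: [-1.767, 1.891, -0.681]
contact_force: [4.1, 0.1, 1.8]
width: 0.0229
```

```bash
python3 look.py B
```

```text
t 23.33 [ 0.5743 -0.1749  0.1481] tilt 0.690 az -0.069 spinneeded 0.001 w 0.0229 F [4.0651 0.0888 1.8463] T [ 0.0362 -0.0115 -0.0121] j [-0.507  -0.4768  2.0128  0.3289  0.9893  1.0377]
t 23.43 [ 0.5742 -0.1749  0.148 ] tilt 0.690 az -0.069 spinneeded 0.001 w 0.0225 F [ 3.7474 -0.8583  2.318 ] T [ 0.0657 -0.002  -0.0335] j [-0.507  -0.4767  2.0128  0.3288  0.9894  1.0377]
```

View pics/B_w.png

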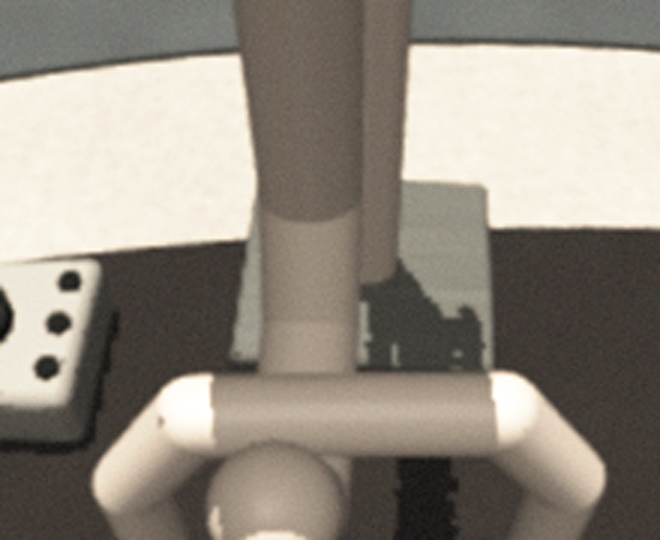

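View pics/B_s.png

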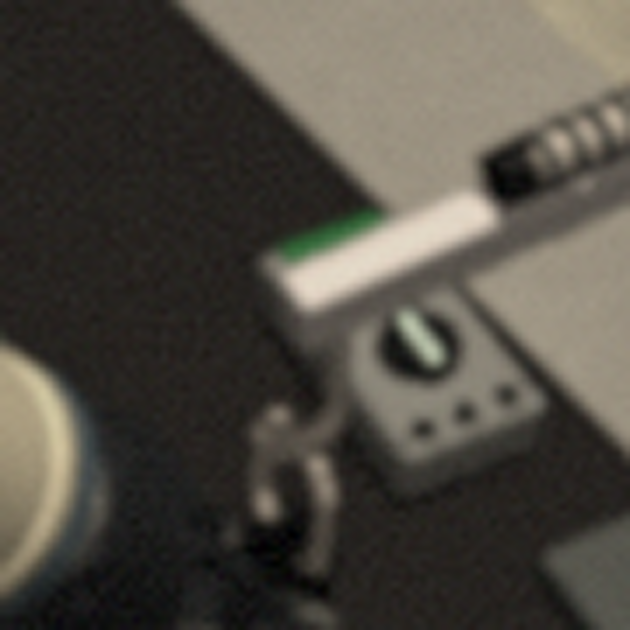

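Emit:
drive_tool:
  increments:
    - [[0,-0.004,0.0035],0,0]
    - [[0,0,0],0,0]
    - [[0,0,0],0,0]

```text
time: 23.68
tool_pos: [0.575, -0.1749, 0.1467]
tool_rot: [-1.768, 1.893, -0.678]
contact_force: [0.6, -0.5, 0.7]
width: 0.0224
```

Emit:
drive_tool:
  increments:
    - [[0,0,0],0,0]
    - [[0,0,0],0,0]
    - [[0,0,0],0,0]

```text
time: 23.93
tool_pos: [0.5751, -0.1749, 0.147]
tool_rot: [-1.768, 1.892, -0.678]
contact_force: [0.9, -0.3, 0.0]
width: 0.0225
```

Run:
```python
from h import *
st();
F=[]
for i in range(3): grab_frame("scene");s=sense();F.append(np.r_[s["contact_force"],s["wrist_torque"]])
print(np.mean(F,0))
```

```text
t 23.93 [ 0.5751 -0.1749  0.147 ] tilt 0.688 az -0.068 spinneeded 0.001 w 0.0225 F [ 0.8614 -0.3249  0.0221] T [-0.0142  0.147  -0.0419] j [-0.5057 -0.4723  2.0109  0.3277  0.9884  1.0388]
[ 0.4431 -0.2194  0.5523  0.0018  0.2382 -0.0091]
```

Emit:
drive_tool:
  increments:
    - [[0,-0.004,-0.007],0,0]
    - [[0,-0.005,-0.009],0,0]
    - [[0,0,0],0,0]
    - [[0,0,0],0,0]
    - [[0,0,0],0,0]
    - [[0,0,0],0,0]

```text
time: 24.58
tool_pos: [0.5743, -0.1748, 0.1516]
tool_rot: [-1.768, 1.892, -0.679]
contact_force: [-0.2, 0.7, 0.3]
width: 0.0228
```

```bash
python3 - <<'E'
from h import *
st();
F=[]
for i in range(4): grab_frame("scene");s=sense();F.append(np.r_[s["contact_force"],s["wrist_torque"]])
print(np.mean(F,0))
E
python3 look.py C
```

```text
t 24.58 [ 0.5743 -0.1748  0.1516] tilt 0.688 az -0.069 spinneeded 0.001 w 0.0228 F [-0.19    0.6506  0.2988] T [ 0.0264  0.3051 -0.0335] j [-0.5065 -0.4768  2.0058  0.3264  0.9975  1.0414]
[-0.8292  0.2398 -0.0261  0.0613  0.3347  0.0422]
t 24.78 [ 0.5743 -0.1748  0.1516] tilt 0.688 az -0.068 spinneeded 0.001 w 0.0225 F [-0.6646  0.763  -0.7097] T [0.0242 0.334  0.0702] j [-0.5065 -0.4767  2.0058  0.3264  0.9975  1.0414]
t 24.88 [ 0.5744 -0.1747  0.1516] tilt 0.688 az -0.068 spinneeded 0.001 w 0.0228 F [ 0.5834 -0.1037 -0.2988] T [0.085  0.3324 0.0045] j [-0.5064 -0.4768  2.0058  0.3264  0.9975  1.0415]
```

View pics/C_wrist.png

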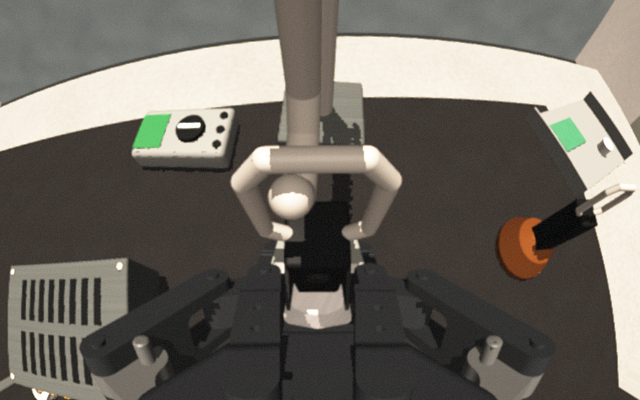

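Emit:
drive_tool:
  increments:
    - [[-0.006,0,0],0,0]
    - [[-0.007,0,0],0,0]
    - [[0,0,0],0,0]
    - [[0,0,0],0,0]
    - [[0,0,0],0,0]

```text
time: 25.3
tool_pos: [0.5747, -0.1711, 0.1517]
tool_rot: [-1.768, 1.891, -0.678]
contact_force: [-0.6, 1.5, 1.2]
width: 0.0224
```

```bash
python3 look.py D;python3 - <<'E'
from h import *
F=[]
for i in range(3): grab_frame("scene");s=sense();F.append(np.r_[s["contact_force"],s["wrist_torque"]])
print(np.mean(F,0))
E
```

```text
t 25.30 [ 0.5747 -0.1711  0.1517] tilt 0.688 az -0.067 spinneeded 0.000 w 0.0224 F [-0.5987  1.4635  1.1567] T [0.063  0.2838 0.1096] j [-0.4985 -0.4806  2.0083  0.3217  0.9963  1.0502]
t 25.40 [ 0.5746 -0.1713  0.1517] tilt 0.688 az -0.068 spinneeded 0.000 w 0.0229 F [0.0015 2.2479 0.533 ] T [0.0823 0.2472 0.1467] j [-0.4986 -0.4805  2.0082  0.3215  0.9962  1.0503]
[0.0014 1.7988 0.2374 0.0717 0.2611 0.1482]
```

View pics/D_w.png

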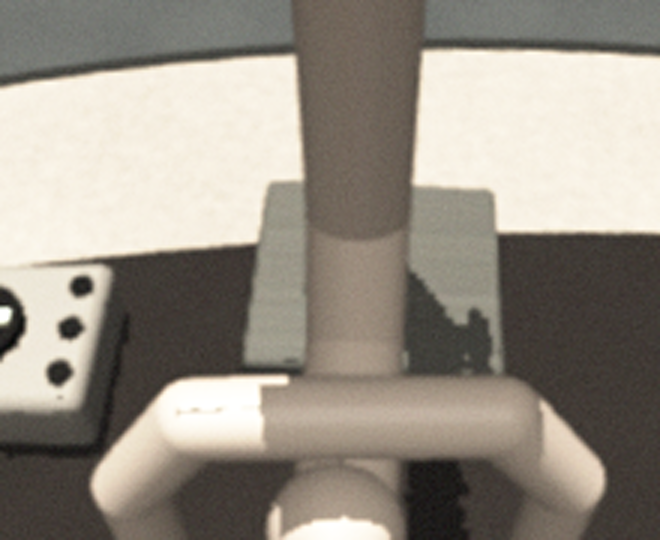

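View pics/D_s.png

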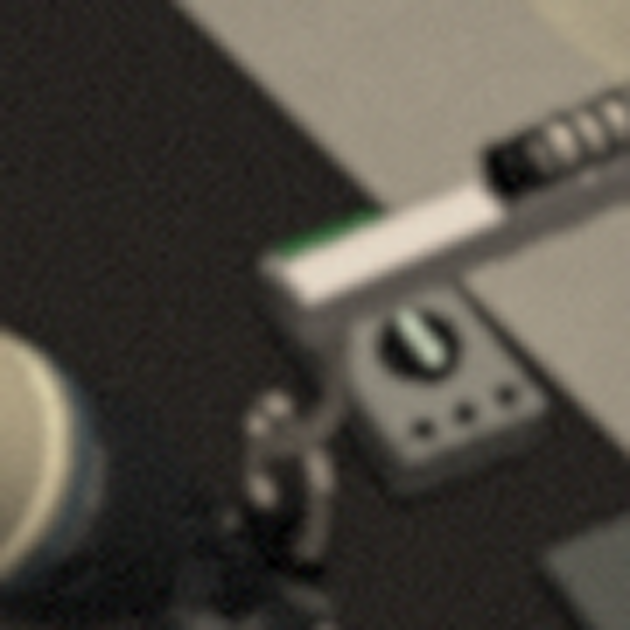

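Emit:
drive_tool:
  increments:
    - [[-0.003,0,0],0,0]
    - [[0,0,0],0,0]
    - [[0,0,0],0,0]

```text
time: 25.8
tool_pos: [0.5746, -0.171, 0.1518]
tool_rot: [-1.768, 1.892, -0.679]
contact_force: [0.7, -0.5, 1.0]
width: 0.0229
```

Run:
```python
from h import *
st()
F=[]
for i in range(3): grab_frame("scene");s=sense();F.append(np.r_[s["contact_force"],s["wrist_torque"]])
print(np.mean(F,0))
```

```text
t 25.80 [ 0.5746 -0.171   0.1518] tilt 0.688 az -0.069 spinneeded 0.001 w 0.0229 F [ 0.6828 -0.4808  0.9575] T [ 0.0401  0.2504 -0.036 ] j [-0.4974 -0.4813  2.0088  0.3198  0.9956  1.0525]
[ 0.2315 -0.9202  0.6567 -0.0055  0.2522 -0.0519]
```

Emit:
drive_tool:
  increments:
    - [[0,0,0],0,0.32]
    - [[0,0,0],0,0.34]
    - [[0,0,0],0,0.38]
    - [[0,0,0],0,0.45]
    - [[0,0,0],0,0.55]
    - [[0,0,0],0,0.7]

```text
time: 26.45
tool_pos: [0.5746, -0.1708, 0.1516]
tool_rot: [-1.768, 1.892, -0.679]
contact_force: [0.0, -0.5, 0.6]
width: 0.0575
```

```bash
python3 look.py E
```

```text
t 26.45 [ 0.5746 -0.1708  0.1516] tilt 0.688 az -0.068 spinneeded 0.001 w 0.0575 F [ 0.0483 -0.5092  0.5748] T [0.0412 0.3409 0.0112] j [-0.4972 -0.4812  2.0088  0.3201  0.9958  1.0525]
t 26.55 [ 0.5746 -0.1708  0.1516] tilt 0.688 az -0.069 spinneeded 0.001 w 0.0597 F [-0.0021  0.6971  0.1489] T [-0.0265  0.3145 -0.037 ] j [-0.4972 -0.4812  2.0088  0.32    0.9958  1.0524]
```

View pics/E_wrist.png

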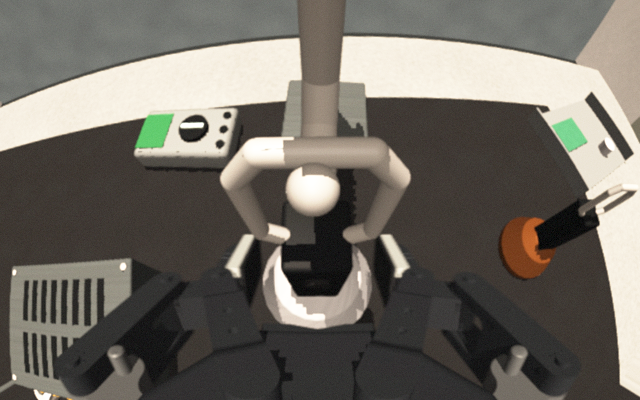

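View pics/E_s.png

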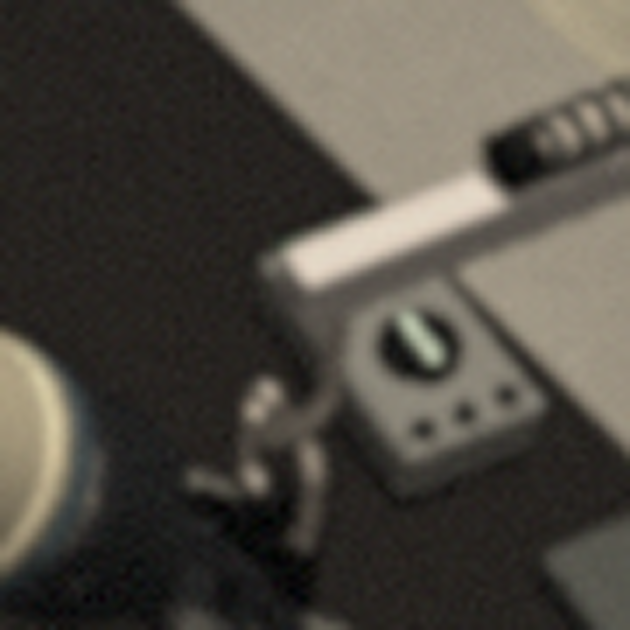

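Emit:
drive_tool:
  increments:
    - [[0,0,0],0,0.85]
    - [[0,0,0],0,1]
    - [[0,0,0],0,1]
    - [[0,0,0],0,1]
    - [[0,0,0],0,1]
    - [[0,0,0],0,1]
    - [[0,0,0],0,1]
    - [[0,0,0],0,1]

```text
time: 27.22
tool_pos: [0.5746, -0.1708, 0.1517]
tool_rot: [-1.768, 1.892, -0.679]
contact_force: [0.2, 0.0, -0.5]
width: 0.0851
```

Emit:
drive_tool:
  increments:
    - [[0,0,-0.02],0,1]
    - [[0,0,-0.04],0,1]
    - [[0,0,-0.04],0,1]
    - [[0,0,0],0,1]

```text
time: 27.55
tool_pos: [0.5587, -0.1702, 0.1745]
tool_rot: [-1.766, 1.89, -0.684]
contact_force: [0.7, -0.7, -0.2]
width: 0.0852
```

```bash
python3 look.py F
```

```text
t 27.55 [ 0.5587 -0.1702  0.1745] tilt 0.692 az -0.071 spinneeded 0.004 w 0.0852 F [ 0.6546 -0.7072 -0.2268] T [-0.0154  0.2717 -0.0255] j [-0.5158 -0.5407  2.0101  0.3216  1.0526  1.0521]
t 27.65 [ 0.5589 -0.17    0.1726] tilt 0.691 az -0.070 spinneeded 0.002 w 0.0857 F [-0.8532  0.6653  0.0295] T [-0.026   0.2808  0.0322] j [-0.5153 -0.5385  2.0114  0.3215  1.0508  1.0522]
```

View pics/F_wrist.png

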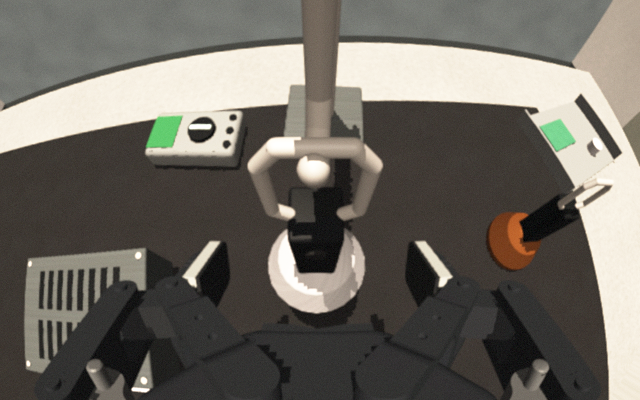

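Emit:
drive_tool:
  increments:
    - [[0,0,-0.06],0,1]
    - [[0,0,-0.08],0,1]
    - [[0,0,-0.08],0,1]
    - [[0,0,-0.08],0,1]
    - [[0,0,-0.08],0,1]
    - [[0,0,0],0,1]
    - [[0,0,0],0,1]
    - [[0,0,0],0,1]

```text
time: 28.32
tool_pos: [0.4987, -0.1656, 0.2431]
tool_rot: [-1.768, 1.893, -0.677]
contact_force: [0.5, -0.2, 0.3]
width: 0.0855
```

```bash
python3 look.py G
python3 - <<'E'
from meas import *
crop("pics/G_side.png",300,170,480,300,4,"pics/G2.png")
run("side",[(296,207.7),(264,225.8),(297,262.7),(330.5,242.3)],"G3")
run("scene",[],"G_scene") if 0 else None
im=grab_frame("scene");cv2.imwrite("pics/G_scene.png",im[:,:,::-1])
E
```

```text
t 28.32 [ 0.4987 -0.1656  0.2431] tilt 0.687 az -0.068 spinneeded -0.000 w 0.0855 F [ 0.5281 -0.2383  0.3123] T [-0.0114  0.2873 -0.0263] j [-0.596  -0.7134  1.993   0.3419  1.2629  1.04  ]
t 28.42 [ 0.4987 -0.1654  0.2422] tilt 0.686 az -0.067 spinneeded -0.002 w 0.0858 F [-0.6991  0.3583 -0.5809] T [ 0.0113  0.3031 -0.0111] j [-0.5957 -0.7125  1.9935  0.342   1.2633  1.04  ]
[[296.5, 207.7], [264.2, 221.2], [296.5, 263.6], [330.8, 242.1]] [[0.569, 0.1579], [0.4637, 0.1632], [0.4658, -0.017], [0.5828, -0.006]]
0 1 0.1055 3.0910
1 2 0.1802 -1.5590
0 3 0.1645 -1.4873
3 2 0.1175 -3.0481
```

View pics/G_wrist.png

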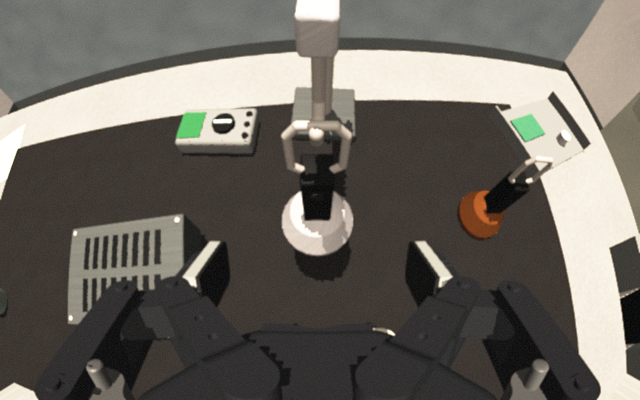

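View pics/G_side.png

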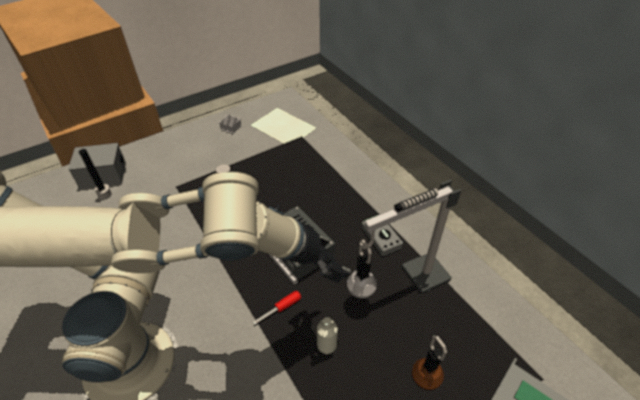

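View pics/G_scene.png

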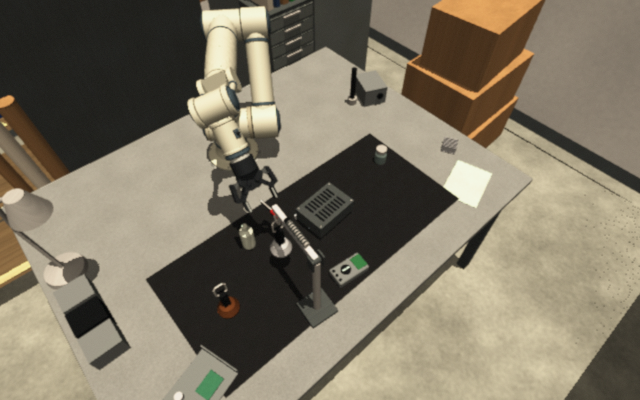

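Emit:
drive_tool:
  increments:
    - [[0,0,-0.04],0,1]
    - [[0,0,-0.04],0,1]
    - [[0,0,0],0,1]
    - [[0,0,0],0,1]
    - [[0,0,0],0,1]
    - [[0,0,0],0,1]
    - [[0,0,0],0,1]
    - [[0,0,0],0,1]
    - [[0,0,0],0,1]
    - [[0,0,0],0,1]
    - [[0,0,0],0,1]
    - [[0,0,0],0,1]

```text
time: 29.52
tool_pos: [0.4859, -0.1647, 0.2597]
tool_rot: [-1.768, 1.892, -0.678]
contact_force: [-0.3, 0.7, 0.8]
width: 0.0852
```

Run:
```python
from h import *
st()
a=grab_frame("side");[grab_frame("scene") for _ in range(6)];b=grab_frame("side")
d=cv2.absdiff(cv2.GaussianBlur(a,(3,3),0),cv2.GaussianBlur(b,(3,3),0)).max(2)
print("lamp/hook region diff",d[200:310,340:400].max(),"background",d[300:390,480:600].max())
cv2.imwrite("pics/H_side.png",b[:,:,::-1]);crop("pics/H_side.png",330,180,480,310,5,"pics/H2.png")
crop("pics/H_side.png",230,190,350,300,6,"pics/H3.png")
g=cv2.imread("pics/G_side.png")[:,:,::-1]
d=cv2.absdiff(cv2.GaussianBlur(g,(3,3),0),cv2.GaussianBlur(b,(3,3),0)).max(2);print("vs G",d[200:310,345:400].max())
print(sense()["time"])
```

```text
t 29.52 [ 0.4859 -0.1647  0.2597] tilt 0.688 az -0.068 spinneeded 0.001 w 0.0852 F [-0.2795  0.6886  0.772 ] T [-0.0155  0.3224 -0.0036] j [-0.6171 -0.7442  1.9809  0.35    1.3091  1.0349]
lamp/hook region diff 7 background 4
vs G 53
29.9167
```

View pics/H2.png

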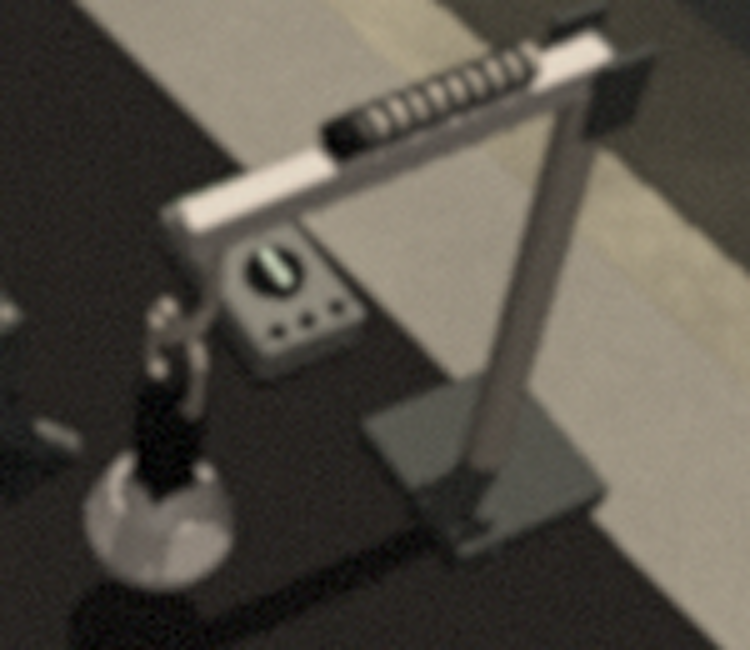

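View pics/H3.png

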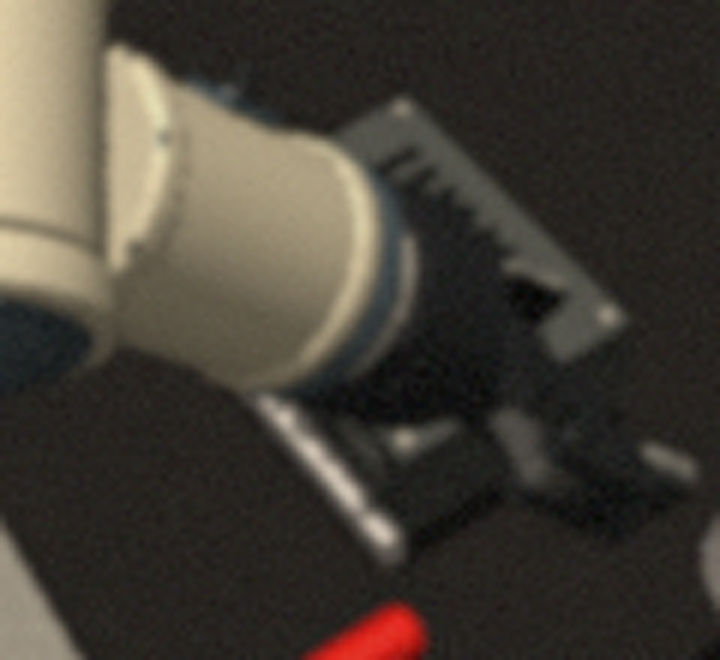

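Emit:
drive_tool:
  increments:
    - [[0,0,0],0,1]
    - [[0,0,0],0,1]
    - [[0,0,0],0,1]
    - [[0,0,0],0,1]
    - [[0,0,0],0,1]
    - [[0,0,0],0,1]
    - [[0,0,0],0,1]
    - [[0,0,0],0,1]
    - [[0,0,0],0,1]
    - [[0,0,0],0,1]
    - [[0,0,0],0,1]
    - [[0,0,0],0,1]

```text
time: 30.92
tool_pos: [0.4859, -0.1647, 0.2598]
tool_rot: [-1.768, 1.892, -0.679]
contact_force: [-0.1, -0.7, -0.6]
width: 0.0853
```

Run:
```python
from h import *
b=cv2.imread("pics/H_side.png")[:,:,::-1];a=grab_frame("side")
d=cv2.absdiff(cv2.GaussianBlur(a,(3,3),0),cv2.GaussianBlur(b,(3,3),0)).max(2)
print("lamp diff",d[200:310,345:400].max(),"background",d[300:390,480:600].max())
print(sign_off())
```

```text
lamp diff 7 background 5
the job is handed in; nothing more can be done
None
```

The amplifier box is turned and the lamp is hanging on the hook. I handed the job in at about 31 s of the 72 s allowed.

**Amplifier box:** I pushed the free corner round clockwise with the fingers shut, and the foot stayed in the cup. With the arm clear, the box's edges lay between -1.483 and -1.493 rad. Two estimates of the stop bar's direction gave about -1.49 rad. A third, taken with the bar partly hidden, gave -1.477 rad. So the socket panel is square along the bar to about 1° at worst. I stopped at a push of about 5 N, so I can't say whether it touches the bar or sits 1–2 mm off it. Before handing in, the one edge still fully in view read -1.487 rad, unchanged; the arm hid the other corners.

**Lamp:** The moves can only spin the tool about its own axis. I got the 40° lean by driving the arm against its reach limit. I gripped the white lamp and left the brown one alone. The lamp sat about 13° askew in the grip at first and squared itself as the arm sank.
- I hooked the eye over the tip and followed the arm down about 50 mm.
- I let go once the force on the gripper was within about 1 N of zero. The arm rose slightly on release.

**Last checks:** Side views one second apart differed only by image noise around the lamp (7 against 5 in the background), so it hangs still with the robot clear of it. In the pictures the can, jar, meter and screwdriver looked where they were at the start; I did not re-measure them.

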